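# Set the blade gap of a shredder head with a gauge plate

## Robot

A 6-joint arm with a two-finger parallel gripper is mounted at the origin on the work surface. World frame = base frame: x ahead of the robot, y to its left, z up, the work surface at z = 0. Lengths are in mm, angles in rad, forces in N, time in s.
With the tool pointing down it reaches from about 400 to 925 mm from the base axis. Payload 12.5 kg.
Tool frame: the origin (TCP) lies at the very end of the fingers, on their centre line; the grasp point (between the pads) lies 19 mm behind it; z points along the fingers, y is the line along which they close (so a half turn about z gives the same grasp; the last joint's range is limited). The gripper opens to 95 mm and grips with 3 to 60 N. Pads are 20 mm wide; open, the fingers measure 119 mm over their backs; the gripper's body (75 mm by 180 mm) begins 59 mm behind the grasp point.
Start: joints at [1.009, 0.491, 1.559, -0, 1.092, -0.106], TCP at [275.1, 561.219, 214.661] pointing down, gripper open.
Joint ranges: [-3.1, 3.1], [-0.84, 2.19], [0.05, 2.79], [-1.13, 4.28], [0.06, 2.93], [-2.69, 2.69]. Speed limits (rad/s): [2.22, 2.22, 2.79, 3.14, 3.14, 3.14].

## Interface

Orientations are given as [roll, pitch, yaw] about the fixed x, y, z axes, in that order (R = Rz(yaw) Ry(pitch) Rx(roll)).
In Python, from cell import * gives the robot as it stands.
- The arm moves only by the tool step_arm, never from a script. Its argument "plan" is a list of rows, each an object of numbers: "x", "y", "z": the shift along the tool's x, y, z in units of 25 mm (1.0 is 25 mm); "rx", "ry", "rz": the turn, a rotation vector about the tool's x, y, z in units of 0.1 rad (1.0 is 0.1 rad). In form: [{"x": .., "y": .., "z": .., "rx": .., "ry": .., "rz": ..}, ...]. A call has exactly 10 rows; each row shifts and turns the commanded pose from where the row before left it, along the tool's axes as they then stand; what a row does not reach is not made up. A row lasts 1/12 s, in which the tool goes at most 41.7 mm and 7.16 degrees, less where a joint would pass 70% of its speed; a pose out of reach is approached as far as the arm can. A call with a number of a shift or a turn outside -1 to 1 is refused whole. A call with a gripper value outside its range is refused whole. "jaw" is the closure, from -1 (fully open) to 1 (shut), so that 0 is half open, set as the call begins (left out, the last holds). The fingers move at their own pace and stop on an object; the grip force is fixed at half the most. Time passes only in rows, so rows that do not move let the fingers close, or fill a call up. It gives the time, the measured TCP pose, the force, the opening and the grip force at its end, in the units of the state.
- state(): the state, without advancing time (a new reading comes with each control period).
- read_camera(name): name is "scene" or "top"; returns a dict with "image" (480x640x3 uint8, red, green, blue), "depth" (480x640 float32, mm along the optical axis (not along the pixel's ray), 0 where there is no reading), "vfov" (degrees; the focal length in pixels is half the picture's height over the tangent of half this angle, whatever the lens; pixels are square), "cx", "cy" (the principal point, pixels), "k1" (the pictures are not rectified: a ray, as slopes to the right and down, at radius r is drawn at 1 + k1 r^2 times it, then the intrinsics apply), "R" (3x3) and "t" (3): a world point X has camera coordinates R X + t. Camera axes: x right, y down, z forward; pixel columns grow to the right and rows downward; lengths in mm; the calibration is good to about 2 mm. A picture is of the moment at which its call begins.
- job_done(): hands the job in; it is judged then, once.
The state is a dict: "t": time; "joints": joint angles; "qvel": joint speeds; "tau": joint torques, N m; "eef_pos": TCP position; "tcp_rot": TCP orientation; "ft_force": force on the tool from outside, world axes, zero at the start; "moment": the same for the moment, N m; "opening": opening from 0.0 (shut) to 1.0 (fully open); "grip_force": force on a finger pad.
Only numpy, scipy, OpenCV 4.12 (cv2) and the standard library are available. Lean on these libraries where they do the work, as an engineer would, in place of code of your own. Each camera call takes 0.05 s, during which the arm holds its last target. There are 200 camera calls.

## Task

Slide the flat steel gauge along its channel into the gap under the adjusting shoe until its tip reaches the end stop, then turn the black screw knob clockwise until the gauge just drags: sliding it should take a pull of about 4 N, neither loose nor jammed, and never squeeze it hard. Feel the drag by drawing the gauge back and forth a little, finish with it pushed home against the stop and lightly pinched in the gap, let go of everything, and leave the loose parts on the bench alone.

Things in the scene. Friction and masses are not known exactly. Their poses are not given: they have to be found in the camera images.
- head: Shredder head bolted to the bench: base plate 270 x 110 x 12 mm, green bridge 50 mm long (x), 84 mm wide (y), 78 mm high, motor beyond. Origin on the bench under the bridge's middle, z up; the gauge slides in along +x, from the open channel (x = -150 mm to the bridge) to the stop, its face at x = +35 mm. Channel middle y = 0, 29 mm wide between rails 37 mm high above the bench.
- bed: Fixed flat steel floor of the channel under the gauge: 185 x 28 mm, its top 30 mm above the bench. Origin under the bridge's middle, 12 mm above the bench; axes as the head. Friction of gauge on bed and on shoe is 0.28 to 0.42 each, so a pinch of 6 N drags with about 4 N in all; pressing down on the gauge adds drag.
- knob (a point): Centre of the screw knob, 100 mm above the bench, on the vertical screw axis through the head's origin: black upright bar 46 mm long (its x), 14 mm thick (y), 84 to 116 mm above the bench. At the start its x is within 0.25 rad of the head's. Clockwise from above lowers the shoe, 1.91 mm per rad. Stays where it is left (friction 0.08 N m).
- stem: Screw spindle under the bridge (origin on the screw axis, 48 mm up when the knob's x is along the head's), carrying the shoe, a 24 x 22 mm sprung steel foot. With the knob so, the shoe clears the gauge by 1.8 to 4.0 mm: unknown wear, other each time, not shown by any pose. Past first touch the pinch grows about 8 N per mm, 15 N per rad of knob. About 6 N is right; over 25 N does damage.
- tab (a point): Grip centre of the gauge's upright tab, 62 mm above the bench with the gauge on the bed. Tab: 10 mm thick (x, the sliding direction), 24 mm wide (y), from 34 to 78 mm above the bench, on the rear end of a steel blade 120 long, 24 wide, 4 mm thick. x points to the tip, which is 115 mm ahead. With the tip at the stop this point is at x = -80 mm of the head.
- tip (a point): Middle of the front edge of the gauge blade, half-way up its 4 mm thickness. At the start it is 15 to 40 mm short of the screw axis; home it is at the stop, 35 mm beyond the axis.
- gauge: The gauge (70 g): origin under the middle of its 120 mm blade, x towards the tip, the tab at the other end, z up.
- collar: Loose black rubber collar, 48 mm across, 26 mm high, origin under its centre: leave alone.
- driver: Loose screwdriver with black handle, lying on the bench beside the head: leave alone.
- armature: Loose motor armature, steel and copper, 110 mm long, 34 mm across, lying on the bench: leave alone.

How it is judged:
By the outcome, as a careful person would: the job done as asked, in the order asked, and still so for the second after the job is handed in, with the robot touching nothing.
It also fails if it takes over 72 s, if anything falls off the work surface, if the arm or the gripper's body presses on something with over 40 N, if the wrist force passes 120 N, or if a joint passes its speed limit or range.

## Working session

There is one attempt and no reset: what is moved stays moved. The work goes in short steps, Python scripts to look and compute and a tool call to move; the robot and the scene stay as the last step left them, time stands still between calls to the robot, and variables do not carry over. Pictures are saved under pics/ and viewed, at most 10 in all, crops included, and the job is handed in when it is done.

Besides the shell and the picture viewer there is one more tool, called after "Call:" as a command line: name --argument value ..., lists and objects as JSON in quotes. step_arm: Moves the arm, as the interface text tells. Shifts and turns lie within -1 to 1; 1 stands for 25 mm of shift or 0.1 rad of turn. Its arguments: {"type":"object","properties":{"plan":{"type":"array","items":{"type":"object","properties":{"x":{"type":"number"},"y":{"type":"number"},"z":{"type":"number"},"rx":{"type":"number"},"ry":{"type":"number"},"rz":{"type":"number"}}}},"jaw":{"type":"number"}},"required":["plan"]}

```bash
ls; mkdir -p pics
python3 - <<'E'
from cell import *
import cv2,numpy as np
print(state())
for n in("scene","top"):
    c=read_camera(n); cv2.imwrite(f"pics/{n}0.png",c["image"][:,:,::-1]); np.savez(f"{n}0.npz",**c)
    print({k:c[k] for k in c if k not in("image","depth")})
E
```

```text
pics
{'t': 0.0, 'joints': array([ 1.00940598e+00,  4.91523001e-01,  1.55948134e+00,  1.70166620e-05,
        1.09168807e+00, -1.05598074e-01]), 'qvel': array([-0.00016933, -0.00126703, -0.00108482, -0.00065856, -0.00037961,
        0.00144953]), 'tau': array([-2.15318018e-03, -6.12651801e+01, -2.58168465e+01,  6.90784841e-02,
        4.83456301e-02, -1.70882927e-04]), 'eef_pos': array([274.94594473, 560.98904087, 214.07347816]), 'tcp_rot': array([-3.14050062e+00, -1.30924284e-04,  2.68579246e+00]), 'ft_force': array([-0.09533086, -0.07067217, -0.74492153]), 'moment': array([0.01182002, 0.03581696, 0.10415851]), 'grip_force': 0.0, 'opening': 0.9993806015676954}
{'vfov': 51.857728248160704, 'cx': 318.8897040006378, 'cy': 241.2496617149257, 'k1': -0.06019081216581541, 'R': array([[ 0.64447157,  0.76451327,  0.01326097],
       [ 0.66065617, -0.54802291, -0.51303442],
       [-0.38495431,  0.33939704, -0.85826559]]), 't': array([-460.28528124, -322.83997995, 1136.07732214])}
{'vfov': 48.384190194194346, 'cx': 327.3505436152184, 'cy': 236.4232256934281, 'k1': -0.14891420090353522, 'R': array([[-0.00540346, -0.99992939,  0.01058357],
       [-0.98717084,  0.00364499, -0.15962599],
       [ 0.15957614, -0.01131032, -0.98712083]]), 't': array([ 66.96183778, 640.27784363, 829.19366968])}
```

View pics/scene0.png

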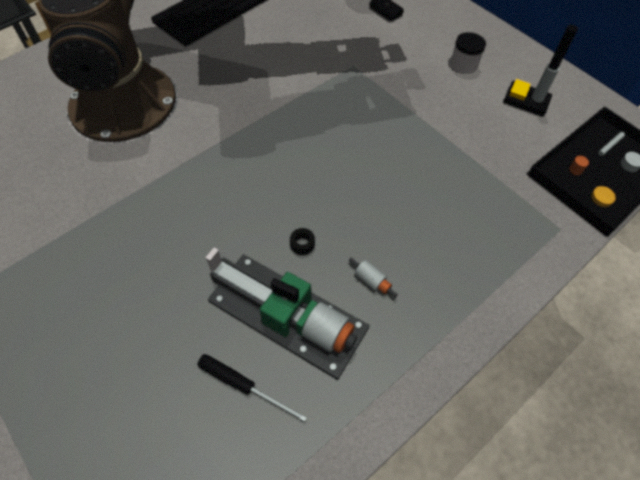

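View pics/top0.png

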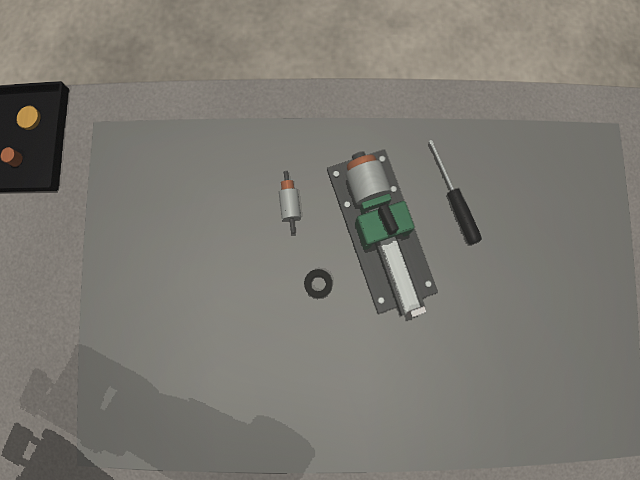

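The top view shows the head near (385,230), the tab near (415,313) and the knob near (387,218). Next I'll make an enlarged crop with depth-based measurements.

```bash
cat > h.py <<'E'
import cv2,numpy as np
def K(c):
    f=240/np.tan(np.radians(c["vfov"])/2); return np.array([[f,0,c["cx"]],[0,f,c["cy"]],[0,0,1.]])
def rays(c,uv):
    return cv2.undistortPoints(np.float64(uv).reshape(-1,1,2),K(c),np.array([float(c["k1"]),0,0,0]))[:,0]
def at_z(c,uv,z):
    n=rays(c,uv); d=np.c_[n,np.ones(len(n))]@c["R"]; o=-c["R"].T@c["t"]
    return o+d*((z-o[2])/d[:,2])[:,None]
def cloud(c):
    v,u=np.mgrid[0:480,0:640]; n=rays(c,np.c_[u.ravel(),v.ravel()])
    D=c["depth"].ravel()[:,None]; P=(np.c_[n,np.ones(len(n))]*D-c["t"])@c["R"]
    P[D[:,0]==0]=np.nan; return P.reshape(480,640,3)
def pix(c,X):
    return cv2.projectPoints(np.float64(X).reshape(-1,1,3),cv2.Rodrigues(c["R"])[0],c["t"],K(c),np.array([float(c["k1"]),0,0,0]))[0][:,0]
E
python3 - <<'E'
from h import *
for n,(x0,y0,x1,y1) in(("top",(320,140,460,330)),("scene",(195,230,380,385))):
    c=dict(np.load(f"{n}0.npz")); P=cloud(c); I=c["image"].astype(int)
    cv2.imwrite(f"pics/{n}1.png",cv2.resize(c["image"][y0:y1,x0:x1,::-1],None,fx=3 if n=="top" else 4,fy=3 if n=="top" else 3.8,interpolation=cv2.INTER_CUBIC))
    m=np.zeros((480,640),bool); m[y0:y1,x0:x1]=1
    g=m&(I[...,1]>I[...,0]*1.3)&(abs(P[...,2]-78)<5); 
    print(n,"green",g.sum(),cv2.minAreaRect(P[g][:,:2].astype(np.float32)),np.median(P[g][:,2]))
    k=m&(P[...,2]>105)&(P[...,2]<125)&(I.max(2)<60); print("knob",k.sum(),cv2.minAreaRect(P[k][:,:2].astype(np.float32)),P[k].mean(0))
    t=m&(I.min(2)>100)&(abs(P[...,2]-78)<6)&(P[...,0]<560+0*P[...,0]); print("tab",t.sum(),P[t].mean(0) if t.any() else 0, cv2.minAreaRect(P[t][:,:2].astype(np.float32)) if t.any() else 0)
    b=m&(abs(P[...,2]-12)<4)&(I.max(2)<90); print("base",b.sum(),cv2.minAreaRect(P[b][:,:2].astype(np.float32)))
    gb=m&(abs(P[...,2]-34)<4)&(I.min(2)>110); print("blade",gb.sum(),cv2.minAreaRect(P[gb][:,:2].astype(np.float32)))
E
```

```text
top green 1148 ((659.5440673828125, -29.555591583251953), (49.06404495239258, 82.37445068359375), 18.93812370300293) 78.88755520449917
knob 185 ((659.365966796875, -29.569931030273438), (45.901588439941406, 13.546785354614258), 24.36928367614746) [658.52853485 -29.36553297 115.05111966]
tab 94 [516.73784561 -77.55378525  79.19274526] ((516.9364624023438, -77.54149627685547), (9.975746154785156, 23.221105575561523), 19.05107879638672)
base 3271 ((658.4388427734375, -47.183319091796875), (235.91151428222656, 289.1168518066406), 86.12203216552734)
blade 1064 ((606.0445556640625, -47.28399658203125), (180.7676239013672, 29.116085052490234), 19.1873779296875)
scene green 1050 ((661.5196533203125, -29.092227935791016), (49.5782470703125, 84.04832458496094), 18.069364547729492) 77.53740273871975
knob 294 ((661.1409301757812, -29.30585479736328), (46.140689849853516, 14.105451583862305), 23.8106632232666) [662.57803125 -30.29158493 113.92784872]
tab 77 [518.30747892 -76.13835575  77.61173222] ((518.135498046875, -76.04548645019531), (10.469637870788574, 23.86406898498535), 21.1828556060791)
base 3705 ((661.8030395507812, -43.56330871582031), (283.9908142089844, 306.7687072753906), 10.101873397827148)
blade 1020 ((647.0991821289062, 6.5042266845703125), (292.242431640625, 111.81027221679688), 51.208045959472656)
```

View pics/top1.png

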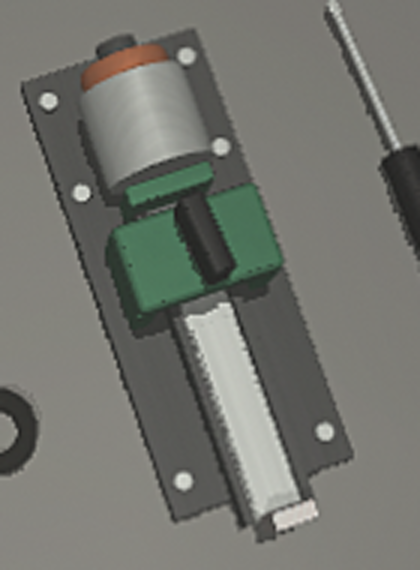

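```bash
cat >> h.py <<'E'
from scipy.spatial.transform import Rotation as Ro
H=np.array([660.5,-29.4]);HY=0.330
A=np.array([np.cos(HY),np.sin(HY)])
def hp(x,y=0): return H+A*x+np.array([-A[1],A[0]])*y
def plan(st,pos,yaw,calls,maxrz=1.0):
    """rows to reach pos/yaw (yaw continuous near current), tool down"""
    n=10*calls; p=np.array(st["eef_pos"]); R=Ro.from_euler("xyz",st["tcp_rot"])
    y0=st["tcp_rot"][2]; dy=yaw-y0; 
    T=Ro.from_euler("xyz",[np.pi,0,yaw])
    w=(R.inv()*T).as_rotvec()/0.1
    if abs(dy)>3.0: w=np.array([0,0,-dy/0.1])
    k=max(1,int(np.ceil(abs(w).max()/maxrz))); assert k<=n,k
    d=(np.array(pos)-p)/n
    print("dist/row",np.linalg.norm(d))
    out=[]
    for i in range(n):
        s=R.inv().apply(d)/25; r=w/k if i<k else 0*w
        if i<k: R=R*Ro.from_rotvec(r*0.1)
        out.append('{"x":%.2f,"y":%.2f,"z":%.2f,"rx":%.2f,"ry":%.2f,"rz":%.2f}'%(*s,*r))
    for c in range(calls): print("["+",".join(out[c*10:c*10+10])+"]")
E
python3 - <<'E'
from h import *; from cell import *
c=dict(np.load("top0.npz")); P=cloud(c)
q=P[145:210,330:400]; print("motor top z",np.nanmax(q[...,2]))
print(hp(-150.7))
plan(state(),[*hp(-150.7),130],0.33+np.pi,3)
E
```

```text
motor top z 119.10732364815343
[517.93141883 -78.23328438]
dist/row 22.968321447817807
[{"x":-0.67,"y":-0.62,"z":0.11,"rx":-0.00,"ry":-0.00,"rz":-0.98},{"x":-0.60,"y":-0.68,"z":0.11,"rx":-0.00,"ry":-0.00,"rz":-0.98},{"x":-0.53,"y":-0.74,"z":0.11,"rx":-0.00,"ry":-0.00,"rz":-0.98},{"x":-0.46,"y":-0.79,"z":0.11,"rx":-0.00,"ry":-0.00,"rz":-0.98},{"x":-0.38,"y":-0.83,"z":0.11,"rx":-0.00,"ry":-0.00,"rz":-0.98},{"x":-0.29,"y":-0.86,"z":0.11,"rx":-0.00,"ry":-0.00,"rz":-0.98},{"x":-0.21,"y":-0.89,"z":0.11,"rx":-0.00,"ry":-0.00,"rz":-0.98},{"x":-0.12,"y":-0.90,"z":0.11,"rx":-0.00,"ry":-0.00,"rz":-0.98},{"x":-0.03,"y":-0.91,"z":0.11,"rx":-0.00,"ry":-0.00,"rz":-0.00},{"x":-0.03,"y":-0.91,"z":0.11,"rx":-0.00,"ry":-0.00,"rz":-0.00}]
[{"x":-0.03,"y":-0.91,"z":0.11,"rx":-0.00,"ry":-0.00,"rz":-0.00},{"x":-0.03,"y":-0.91,"z":0.11,"rx":-0.00,"ry":-0.00,"rz":-0.00},{"x":-0.03,"y":-0.91,"z":0.11,"rx":-0.00,"ry":-0.00,"rz":-0.00},{"x":-0.03,"y":-0.91,"z":0.11,"rx":-0.00,"ry":-0.00,"rz":-0.00},{"x":-0.03,"y":-0.91,"z":0.11,"rx":-0.00,"ry":-0.00,"rz":-0.00},{"x":-0.03,"y":-0.91,"z":0.11,"rx":-0.00,"ry":-0.0
[... 212 characters left out ...]
0.03,"y":-0.91,"z":0.11,"rx":-0.00,"ry":-0.00,"rz":-0.00}]
[{"x":-0.03,"y":-0.91,"z":0.11,"rx":-0.00,"ry":-0.00,"rz":-0.00},{"x":-0.03,"y":-0.91,"z":0.11,"rx":-0.00,"ry":-0.00,"rz":-0.00},{"x":-0.03,"y":-0.91,"z":0.11,"rx":-0.00,"ry":-0.00,"rz":-0.00},{"x":-0.03,"y":-0.91,"z":0.11,"rx":-0.00,"ry":-0.00,"rz":-0.00},{"x":-0.03,"y":-0.91,"z":0.11,"rx":-0.00,"ry":-0.00,"rz":-0.00},{"x":-0.03,"y":-0.91,"z":0.11,"rx":-0.00,"ry":-0.00,"rz":-0.00},{"x":-0.03,"y":-0.91,"z":0.11,"rx":-0.00,"ry":-0.00,"rz":-0.00},{"x":-0.03,"y":-0.91,"z":0.11,"rx":-0.00,"ry":-0.00,"rz":-0.00},{"x":-0.03,"y":-0.91,"z":0.11,"rx":-0.00,"ry":-0.00,"rz":-0.00},{"x":-0.03,"y":-0.91,"z":0.11,"rx":-0.00,"ry":-0.00,"rz":-0.00}]
```

Call:
step_arm --plan '[{"x":-0.67,"y":-0.62,"z":0.11,"rz":-0.98},{"x":-0.6,"y":-0.68,"z":0.11,"rz":-0.98},{"x":-0.53,"y":-0.74,"z":0.11,"rz":-0.98},{"x":-0.46,"y":-0.79,"z":0.11,"rz":-0.98},{"x":-0.38,"y":-0.83,"z":0.11,"rz":-0.98},{"x":-0.29,"y":-0.86,"z":0.11,"rz":-0.98},{"x":-0.21,"y":-0.89,"z":0.11,"rz":-0.98},{"x":-0.12,"y":-0.9,"z":0.11,"rz":-0.98},{"x":-0.03,"y":-0.91,"z":0.11},{"x":-0.03,"y":-0.91,"z":0.11}]' --jaw -0.2

```text
schema error: expected keys x, y, z, rx, ry, rz
```

Call:
step_arm --plan '[{"x":-0.03,"y":-0.91,"z":0.11},{"x":-0.03,"y":-0.91,"z":0.11},{"x":-0.03,"y":-0.91,"z":0.11},{"x":-0.03,"y":-0.91,"z":0.11},{"x":-0.03,"y":-0.91,"z":0.11},{"x":-0.03,"y":-0.91,"z":0.11},{"x":-0.03,"y":-0.91,"z":0.11},{"x":-0.03,"y":-0.91,"z":0.11},{"x":-0.03,"y":-0.91,"z":0.11},{"x":-0.03,"y":-0.91,"z":0.11}]'

```text
schema error: expected keys x, y, z, rx, ry, rz
```

Call:
step_arm --plan '[{"x":-0.03,"y":-0.91,"z":0.11},{"x":-0.03,"y":-0.91,"z":0.11},{"x":-0.03,"y":-0.91,"z":0.11},{"x":-0.03,"y":-0.91,"z":0.11},{"x":-0.03,"y":-0.91,"z":0.11},{"x":-0.03,"y":-0.91,"z":0.11},{"x":-0.03,"y":-0.91,"z":0.11},{"x":-0.03,"y":-0.91,"z":0.11},{"x":-0.03,"y":-0.91,"z":0.11},{"x":-0.03,"y":-0.91,"z":0.11}]'

```text
schema error: expected keys x, y, z, rx, ry, rz
```

Call:
step_arm --plan '[{"x":-0.67,"y":-0.62,"z":0.11,"rx":0,"ry":0,"rz":-0.98},{"x":-0.6,"y":-0.68,"z":0.11,"rx":0,"ry":0,"rz":-0.98},{"x":-0.53,"y":-0.74,"z":0.11,"rx":0,"ry":0,"rz":-0.98},{"x":-0.46,"y":-0.79,"z":0.11,"rx":0,"ry":0,"rz":-0.98},{"x":-0.38,"y":-0.83,"z":0.11,"rx":0,"ry":0,"rz":-0.98},{"x":-0.29,"y":-0.86,"z":0.11,"rx":0,"ry":0,"rz":-0.98},{"x":-0.21,"y":-0.89,"z":0.11,"rx":0,"ry":0,"rz":-0.98},{"x":-0.12,"y":-0.9,"z":0.11,"rx":0,"ry":0,"rz":-0.98},{"x":-0.03,"y":-0.91,"z":0.11,"rx":0,"ry":0,"rz":0},{"x":-0.03,"y":-0.91,"z":0.11,"rx":0,"ry":0,"rz":0}]' --jaw -0.2

```text
t: 0.93
eef_pos: [356.2, 347.3, 186.9]
tcp_rot: [-3.141, -0.0, -2.813]
ft_force: [0.7, -0.3, 0.3]
opening: 0.598
grip_force: 0.0
```

Call:
step_arm --plan '[{"x":-0.03,"y":-0.91,"z":0.11,"rx":0,"ry":0,"rz":0},{"x":-0.03,"y":-0.91,"z":0.11,"rx":0,"ry":0,"rz":0},{"x":-0.03,"y":-0.91,"z":0.11,"rx":0,"ry":0,"rz":0},{"x":-0.03,"y":-0.91,"z":0.11,"rx":0,"ry":0,"rz":0},{"x":-0.03,"y":-0.91,"z":0.11,"rx":0,"ry":0,"rz":0},{"x":-0.03,"y":-0.91,"z":0.11,"rx":0,"ry":0,"rz":0},{"x":-0.03,"y":-0.91,"z":0.11,"rx":0,"ry":0,"rz":0},{"x":-0.03,"y":-0.91,"z":0.11,"rx":0,"ry":0,"rz":0},{"x":-0.03,"y":-0.91,"z":0.11,"rx":0,"ry":0,"rz":0},{"x":-0.03,"y":-0.91,"z":0.11,"rx":0,"ry":0,"rz":0}]'

```text
t: 1.77
eef_pos: [436.6, 134.4, 159.4]
tcp_rot: [3.141, -0.0, -2.813]
ft_force: [0.2, -0.1, 0.1]
opening: 0.596
grip_force: 0.0
```

Call:
step_arm --plan '[{"x":-0.03,"y":-0.91,"z":0.11,"rx":0,"ry":0,"rz":0},{"x":-0.03,"y":-0.91,"z":0.11,"rx":0,"ry":0,"rz":0},{"x":-0.03,"y":-0.91,"z":0.11,"rx":0,"ry":0,"rz":0},{"x":-0.03,"y":-0.91,"z":0.11,"rx":0,"ry":0,"rz":0},{"x":-0.03,"y":-0.91,"z":0.11,"rx":0,"ry":0,"rz":0},{"x":-0.03,"y":-0.91,"z":0.11,"rx":0,"ry":0,"rz":0},{"x":-0.03,"y":-0.91,"z":0.11,"rx":0,"ry":0,"rz":0},{"x":-0.03,"y":-0.91,"z":0.11,"rx":0,"ry":0,"rz":0},{"x":-0.03,"y":-0.91,"z":0.11,"rx":0,"ry":0,"rz":0},{"x":-0.03,"y":-0.91,"z":0.11,"rx":0,"ry":0,"rz":0}]'

```text
t: 2.6
eef_pos: [517.1, -78.6, 131.8]
tcp_rot: [3.141, -0.0, -2.814]
ft_force: [0.8, -0.6, 0.2]
opening: 0.597
grip_force: 0.0
```

Call:
step_arm --plan '[{"x":-0.03,"y":0.03,"z":0.4,"rx":0,"ry":0,"rz":0},{"x":0,"y":0,"z":0.4,"rx":0,"ry":0,"rz":0},{"x":0,"y":0,"z":0.4,"rx":0,"ry":0,"rz":0},{"x":0,"y":0,"z":0.4,"rx":0,"ry":0,"rz":0},{"x":0,"y":0,"z":0.4,"rx":0,"ry":0,"rz":0},{"x":0,"y":0,"z":0.4,"rx":0,"ry":0,"rz":0},{"x":0,"y":0,"z":0.4,"rx":0,"ry":0,"rz":0},{"x":0,"y":0,"z":0.4,"rx":0,"ry":0,"rz":0},{"x":0,"y":0,"z":0.24,"rx":0,"ry":0,"rz":0},{"x":0,"y":0,"z":0,"rx":0,"ry":0,"rz":0}]'

```text
t: 3.43
eef_pos: [516.8, -76.3, 44.7]
tcp_rot: [3.14, -0.002, -2.813]
ft_force: [0.4, -0.7, 0.2]
opening: 0.6
grip_force: 0.0
```

Call:
step_arm --plan '[{"x":0,"y":0,"z":0,"rx":0,"ry":0,"rz":0},{"x":0,"y":0,"z":0,"rx":0,"ry":0,"rz":0},{"x":0,"y":0,"z":0,"rx":0,"ry":0,"rz":0},{"x":0,"y":0,"z":0,"rx":0,"ry":0,"rz":0},{"x":0,"y":0,"z":0,"rx":0,"ry":0,"rz":0},{"x":0,"y":0,"z":0,"rx":0,"ry":0,"rz":0},{"x":0,"y":0,"z":0,"rx":0,"ry":0,"rz":0},{"x":0,"y":0,"z":0,"rx":0,"ry":0,"rz":0},{"x":0,"y":0,"z":0,"rx":0,"ry":0,"rz":0},{"x":0,"y":0,"z":0,"rx":0,"ry":0,"rz":0}]' --jaw 1

```text
t: 4.27
eef_pos: [517.5, -76.6, 46.4]
tcp_rot: [-3.141, 0.0, -2.813]
ft_force: [-0.8, 0.8, 6.3]
opening: 0.25
grip_force: 30.0
```

Call:
step_arm --plan '[{"x":0,"y":0,"z":-0.05,"rx":0,"ry":0,"rz":0},{"x":0,"y":0,"z":0,"rx":0,"ry":0,"rz":0},{"x":0,"y":0,"z":0,"rx":0,"ry":0,"rz":0},{"x":0,"y":0,"z":0,"rx":0,"ry":0,"rz":0},{"x":0,"y":0,"z":0,"rx":0,"ry":0,"rz":0},{"x":0,"y":0,"z":0,"rx":0,"ry":0,"rz":0},{"x":0,"y":0,"z":0,"rx":0,"ry":0,"rz":0},{"x":0,"y":0,"z":0,"rx":0,"ry":0,"rz":0},{"x":0,"y":0,"z":0,"rx":0,"ry":0,"rz":0},{"x":0,"y":0,"z":0,"rx":0,"ry":0,"rz":0}]'

```text
t: 5.1
eef_pos: [517.4, -76.5, 47.4]
tcp_rot: [3.142, 0.0, -2.813]
ft_force: [-0.6, 0.2, -1.1]
opening: 0.248
grip_force: 30.0
```

Run:
```python
from h import *; from cell import *
s=state(); print(s["eef_pos"],s["ft_force"],s["moment"])
```

```text
[517.37831075 -76.51453397  47.35917953] [-0.61598618  0.23143838 -1.05297218] [ 0.03766697  0.07440128 -0.01968688]
```

Call:
step_arm --plan '[{"x":-0.1,"y":-0.03,"z":0.004,"rx":0,"ry":0,"rz":0},{"x":-0.25,"y":0,"z":0,"rx":0,"ry":0,"rz":0},{"x":-0.3,"y":0,"z":0,"rx":0,"ry":0,"rz":0},{"x":-0.3,"y":0,"z":0,"rx":0,"ry":0,"rz":0},{"x":-0.3,"y":0,"z":0,"rx":0,"ry":0,"rz":0},{"x":-0.3,"y":0,"z":0,"rx":0,"ry":0,"rz":0},{"x":-0.3,"y":0,"z":0,"rx":0,"ry":0,"rz":0},{"x":-0.3,"y":0,"z":0,"rx":0,"ry":0,"rz":0},{"x":-0.2,"y":0,"z":0,"rx":0,"ry":0,"rz":0},{"x":-0.1,"y":0,"z":0,"rx":0,"ry":0,"rz":0}]'

```text
t: 5.93
eef_pos: [576.4, -57.2, 47.2]
tcp_rot: [-3.142, 0.0, -2.813]
ft_force: [0.0, -1.1, -1.3]
opening: 0.251
grip_force: 30.0
```

Call:
step_arm --plan '[{"x":-0.04,"y":0,"z":0,"rx":0,"ry":0,"rz":0},{"x":-0.04,"y":0,"z":0,"rx":0,"ry":0,"rz":0},{"x":-0.04,"y":0,"z":0,"rx":0,"ry":0,"rz":0},{"x":-0.04,"y":0,"z":0,"rx":0,"ry":0,"rz":0},{"x":-0.04,"y":0,"z":0,"rx":0,"ry":0,"rz":0},{"x":-0.02,"y":0,"z":0,"rx":0,"ry":0,"rz":0},{"x":0,"y":0,"z":0,"rx":0,"ry":0,"rz":0},{"x":0,"y":0,"z":0,"rx":0,"ry":0,"rz":0},{"x":0,"y":0,"z":0,"rx":0,"ry":0,"rz":0},{"x":0,"y":0,"z":0,"rx":0,"ry":0,"rz":0}]'

```text
t: 6.77
eef_pos: [580.8, -55.7, 47.3]
tcp_rot: [3.141, 0.0, -2.813]
ft_force: [0.2, 0.3, -1.4]
opening: 0.251
grip_force: 30.0
```

Call:
step_arm --plan '[{"x":-0.03,"y":0,"z":0,"rx":0,"ry":0,"rz":0},{"x":-0.03,"y":0,"z":0,"rx":0,"ry":0,"rz":0},{"x":-0.03,"y":0,"z":0,"rx":0,"ry":0,"rz":0},{"x":-0.03,"y":0,"z":0,"rx":0,"ry":0,"rz":0},{"x":-0.03,"y":0,"z":0,"rx":0,"ry":0,"rz":0},{"x":-0.02,"y":0,"z":0,"rx":0,"ry":0,"rz":0},{"x":-0.02,"y":0,"z":0,"rx":0,"ry":0,"rz":0},{"x":0,"y":0,"z":0,"rx":0,"ry":0,"rz":0},{"x":0,"y":0,"z":0,"rx":0,"ry":0,"rz":0},{"x":0,"y":0,"z":0,"rx":0,"ry":0,"rz":0}]'

```text
t: 7.6
eef_pos: [585.2, -54.2, 47.3]
tcp_rot: [3.141, -0.0, -2.813]
ft_force: [-2.4, -0.5, 0.3]
opening: 0.25
grip_force: 30.0
```

Call:
step_arm --plan '[{"x":-0.02,"y":0,"z":0,"rx":0,"ry":0,"rz":0},{"x":-0.02,"y":0,"z":0,"rx":0,"ry":0,"rz":0},{"x":0,"y":0,"z":0,"rx":0,"ry":0,"rz":0},{"x":0,"y":0,"z":0,"rx":0,"ry":0,"rz":0},{"x":0,"y":0,"z":0,"rx":0,"ry":0,"rz":0},{"x":0,"y":0,"z":0,"rx":0,"ry":0,"rz":0},{"x":0,"y":0,"z":0,"rx":0,"ry":0,"rz":0},{"x":0,"y":0,"z":0,"rx":0,"ry":0,"rz":0},{"x":0,"y":0,"z":0,"rx":0,"ry":0,"rz":0},{"x":0,"y":0,"z":0,"rx":0,"ry":0,"rz":0}]'

```text
t: 8.43
eef_pos: [585.2, -54.0, 47.2]
tcp_rot: [3.141, -0.002, -2.813]
ft_force: [-7.1, -2.9, 1.8]
opening: 0.251
grip_force: 30.0
```

Call:
step_arm --plan '[{"x":0.03,"y":0,"z":0,"rx":0,"ry":0,"rz":0},{"x":0,"y":0,"z":0,"rx":0,"ry":0,"rz":0},{"x":0,"y":0,"z":0,"rx":0,"ry":0,"rz":0},{"x":0,"y":0,"z":0,"rx":0,"ry":0,"rz":0},{"x":0,"y":0,"z":-0.4,"rx":0,"ry":0,"rz":0},{"x":0,"y":0,"z":-0.7,"rx":0,"ry":0,"rz":0},{"x":0,"y":0,"z":-0.8,"rx":0,"ry":0,"rz":0},{"x":0,"y":0,"z":-0.8,"rx":0,"ry":0,"rz":0},{"x":0,"y":0,"z":-0.8,"rx":0,"ry":0,"rz":0},{"x":0,"y":0,"z":-0.5,"rx":0,"ry":0,"rz":0}]' --jaw -0.2

```text
t: 9.27
eef_pos: [586.1, -54.1, 150.1]
tcp_rot: [-3.14, 0.002, -2.813]
ft_force: [-0.2, 0.4, 0.0]
opening: 0.602
grip_force: 0.0
```

Call:
step_arm --plan '[{"x":-0.4,"y":0,"z":0,"rx":0,"ry":0,"rz":-0.2},{"x":-0.6,"y":0,"z":0,"rx":0,"ry":0,"rz":-0.2},{"x":-0.6,"y":0,"z":0,"rx":0,"ry":0,"rz":-0.2},{"x":-0.6,"y":0,"z":0,"rx":0,"ry":0,"rz":-0.2},{"x":-0.6,"y":0,"z":0,"rx":0,"ry":0,"rz":-0.1},{"x":-0.37,"y":0,"z":0,"rx":0,"ry":0,"rz":0},{"x":0,"y":0,"z":0,"rx":0,"ry":0,"rz":0},{"x":0,"y":0,"z":0,"rx":0,"ry":0,"rz":0},{"x":0,"y":0,"z":0,"rx":0,"ry":0,"rz":0},{"x":0,"y":0,"z":0,"rx":0,"ry":0,"rz":0}]'

```text
t: 10.1
eef_pos: [658.7, -25.2, 147.3]
tcp_rot: [3.141, -0.0, -2.724]
ft_force: [0.9, 0.0, 0.2]
opening: 0.596
grip_force: 0.0
```

Run:
```python
from h import *; from cell import *
s=state(); print(s["eef_pos"],s["joints"][5],s["tcp_rot"],s["ft_force"])
plan(s,[660.6,-29.2,88.5],-2.722,1)
```

```text
[658.68794746 -25.2366961  147.29557305] -2.127114131051541 [ 3.14138011e+00 -2.38210579e-04 -2.72376912e+00] [0.91754043 0.01813463 0.15079726]
dist/row 5.896001299788693
[{"x":-0.00,"y":-0.02,"z":0.24,"rx":0.00,"ry":-0.00,"rz":-0.02},{"x":-0.00,"y":-0.02,"z":0.24,"rx":0.00,"ry":-0.00,"rz":-0.00},{"x":-0.00,"y":-0.02,"z":0.24,"rx":0.00,"ry":-0.00,"rz":-0.00},{"x":-0.00,"y":-0.02,"z":0.24,"rx":0.00,"ry":-0.00,"rz":-0.00},{"x":-0.00,"y":-0.02,"z":0.24,"rx":0.00,"ry":-0.00,"rz":-0.00},{"x":-0.00,"y":-0.02,"z":0.24,"rx":0.00,"ry":-0.00,"rz":-0.00},{"x":-0.00,"y":-0.02,"z":0.24,"rx":0.00,"ry":-0.00,"rz":-0.00},{"x":-0.00,"y":-0.02,"z":0.24,"rx":0.00,"ry":-0.00,"rz":-0.00},{"x":-0.00,"y":-0.02,"z":0.24,"rx":0.00,"ry":-0.00,"rz":-0.00},{"x":-0.00,"y":-0.02,"z":0.24,"rx":0.00,"ry":-0.00,"rz":-0.00}]
```

Call:
step_arm --plan '[{"x":0,"y":-0.09,"z":0.2,"rx":0,"ry":0,"rz":0},{"x":0,"y":-0.09,"z":0.3,"rx":0,"ry":0,"rz":0},{"x":0,"y":0,"z":0.35,"rx":0,"ry":0,"rz":0},{"x":0,"y":0,"z":0.35,"rx":0,"ry":0,"rz":0},{"x":0,"y":0,"z":0.35,"rx":0,"ry":0,"rz":0},{"x":0,"y":0,"z":0.35,"rx":0,"ry":0,"rz":0},{"x":0,"y":0,"z":0.3,"rx":0,"ry":0,"rz":0},{"x":0,"y":0,"z":0.15,"rx":0,"ry":0,"rz":0},{"x":0,"y":0,"z":0,"rx":0,"ry":0,"rz":0},{"x":0,"y":0,"z":0,"rx":0,"ry":0,"rz":0}]'

```text
t: 10.93
eef_pos: [661.1, -29.1, 88.4]
tcp_rot: [3.141, -0.0, -2.723]
ft_force: [-0.1, -1.0, 0.0]
opening: 0.598
grip_force: 0.0
```

Call:
step_arm --plan '[{"x":0,"y":0,"z":0,"rx":0,"ry":0,"rz":0},{"x":0,"y":0,"z":0,"rx":0,"ry":0,"rz":0},{"x":0,"y":0,"z":0,"rx":0,"ry":0,"rz":0},{"x":0,"y":0,"z":0,"rx":0,"ry":0,"rz":0},{"x":0,"y":0,"z":0,"rx":0,"ry":0,"rz":0},{"x":0,"y":0,"z":0,"rx":0,"ry":0,"rz":0},{"x":0,"y":0,"z":0,"rx":0,"ry":0,"rz":0},{"x":0,"y":0,"z":0,"rx":0,"ry":0,"rz":0},{"x":0,"y":0,"z":0,"rx":0,"ry":0,"rz":0},{"x":0,"y":0,"z":0,"rx":0,"ry":0,"rz":0}]' --jaw 1

```text
t: 11.77
eef_pos: [661.6, -30.1, 88.6]
tcp_rot: [-3.14, 0.001, -2.723]
ft_force: [1.0, -6.0, -1.0]
opening: 0.149
grip_force: 30.0
```

Run:
```python
from h import *; from cell import *
s=state(); print(s["eef_pos"],s["joints"][5],s["tcp_rot"],s["ft_force"],s["moment"])
```

```text
[661.56897026 -30.13413096  88.64002351] -2.132920438393843 [-3.13987911e+00  6.70873285e-04 -2.72331551e+00] [ 1.00331775 -5.98792214 -1.00158957] [-0.91090632 -0.2954154   0.09341363]
```

Call:
step_arm --plan '[{"x":0,"y":-0.04,"z":0,"rx":0,"ry":0,"rz":0.4},{"x":0,"y":0,"z":0,"rx":0,"ry":0,"rz":0.8},{"x":0,"y":0,"z":0,"rx":0,"ry":0,"rz":0.8},{"x":0,"y":0,"z":0,"rx":0,"ry":0,"rz":0.8},{"x":0,"y":0,"z":0,"rx":0,"ry":0,"rz":0.8},{"x":0,"y":0,"z":0,"rx":0,"ry":0,"rz":0.8},{"x":0,"y":0,"z":0,"rx":0,"ry":0,"rz":0.8},{"x":0,"y":0,"z":0,"rx":0,"ry":0,"rz":0.8},{"x":0,"y":0,"z":0,"rx":0,"ry":0,"rz":0.8},{"x":0,"y":0,"z":0,"rx":0,"ry":0,"rz":0.8}]'

```text
t: 12.6
eef_pos: [661.6, -30.1, 88.6]
tcp_rot: [3.142, 0.001, 2.796]
ft_force: [0.5, -0.4, 1.1]
opening: 0.144
grip_force: 30.0
```

Run:
```python
from h import *; from cell import *
s=state(); print(s["eef_pos"],s["joints"][5],s["tcp_rot"],s["ft_force"],s["moment"])
```

```text
[661.63062634 -30.14271114  88.64630268] -1.3702699856163882 [3.14152809e+00 5.35007543e-04 2.79592868e+00] [ 0.48613352 -0.38898669  1.07557756] [-0.05345578 -0.13242653  0.07555453]
```

Call:
step_arm --plan '[{"x":0,"y":0,"z":0,"rx":0,"ry":0,"rz":0.8},{"x":0,"y":0,"z":0,"rx":0,"ry":0,"rz":0.8},{"x":0,"y":0,"z":0,"rx":0,"ry":0,"rz":0.8},{"x":0,"y":0,"z":0,"rx":0,"ry":0,"rz":0.8},{"x":0,"y":0,"z":0,"rx":0,"ry":0,"rz":0.8},{"x":0,"y":0,"z":0,"rx":0,"ry":0,"rz":0.8},{"x":0,"y":0,"z":0,"rx":0,"ry":0,"rz":0.8},{"x":0,"y":0,"z":0,"rx":0,"ry":0,"rz":0.8},{"x":0,"y":0,"z":0,"rx":0,"ry":0,"rz":0},{"x":0,"y":0,"z":0,"rx":0,"ry":0,"rz":0}]'

```text
t: 13.43
eef_pos: [661.7, -30.1, 88.6]
tcp_rot: [3.141, 0.0, 2.162]
ft_force: [0.2, -1.0, 0.4]
opening: 0.147
grip_force: 30.0
```

Run:
```python
from h import *; from cell import *
s=state(); print(s["eef_pos"],s["joints"][5],s["tcp_rot"],s["ft_force"],s["moment"])
yk=s["tcp_rot"][2]
p=np.array([585.0,-54.3])
print("rel",yk, "to tab world delta",p-s["eef_pos"][:2])
# after raising: plan back
s["eef_pos"][2]=135; plan(s,[p[0],p[1],135],-2.813+2*np.pi,2)
```

```text
[661.65749002 -30.07360625  88.61775367] -0.7364690191059754 [3.14109516e+00 3.05372108e-04 2.16205139e+00] [ 0.19801601 -0.98057704  0.41920519] [-0.14200765 -0.29068172 -0.06779841]
rel 2.1620513874984297 to tab world delta [-76.65749002 -24.22639375]
dist/row 4.019729135962774
[{"x":0.05,"y":-0.15,"z":-0.00,"rx":0.00,"ry":0.00,"rz":-0.93},{"x":0.06,"y":-0.15,"z":-0.00,"rx":0.00,"ry":0.00,"rz":-0.93},{"x":0.07,"y":-0.14,"z":-0.00,"rx":0.00,"ry":0.00,"rz":-0.93},{"x":0.09,"y":-0.14,"z":-0.00,"rx":0.00,"ry":0.00,"rz":-0.93},{"x":0.10,"y":-0.13,"z":-0.00,"rx":0.00,"ry":0.00,"rz":-0.93},{"x":0.11,"y":-0.12,"z":-0.00,"rx":0.00,"ry":0.00,"rz":-0.93},{"x":0.12,"y":-0.11,"z":-0.00,"rx":0.00,"ry":0.00,"rz":-0.93},{"x":0.13,"y":-0.09,"z":-0.00,"rx":0.00,"ry":0.00,"rz":-0.93},{"x":0.14,"y":-0.08,"z":-0.00,"rx":0.00,"ry":0.00,"rz":-0.93},{"x":0.15,"y":-0.07,"z":-0.00,"rx":0.00,"ry":0.00,"rz":-0.93}]
[{"x":0.15,"y":-0.06,"z":-0.00,"rx":0.00,"ry":0.00,"rz":-0.93},{"x":0.16,"y":-0.04,"z":-0.00,"rx":0.00,"ry":0.00,"rz":-0.93},{"x":0.16,"y":-0.03,"z":-0.00,"rx":0.00,"ry":0.00,"rz":-0.93},{"x":0.16,"y":-0.01,"z":-0.00,"rx":0.00,"ry":0.00,"rz":-0.93},{"x":0.16,"y":0.00,"z":0.00,"rx":0.00,"ry":0.00,"rz":-0.00},{"x":0.16,"y":0.00,"z":0.00,"rx":0.00,"ry":0.00,"rz":-0.00},{"x":0.16,"y":0.00,"z":0.00,"rx":0.00,"ry":0.00,"rz":-0.00},{"x":0.16,"y":0.00,"z":0.00,"rx":0.00,"ry":0.00,"rz":-0.00},{"x":0.16,"y":0.00,"z":0.00,"rx":0.00,"ry":0.00,"rz":-0.00},{"x":0.16,"y":0.00,"z":0.00,"rx":0.00,"ry":0.00,"rz":-0.00}]
```

Call:
step_arm --plan '[{"x":0,"y":0,"z":0,"rx":0,"ry":0,"rz":0},{"x":0,"y":0,"z":0,"rx":0,"ry":0,"rz":0},{"x":0,"y":0,"z":0,"rx":0,"ry":0,"rz":0},{"x":0,"y":0,"z":-0.5,"rx":0,"ry":0,"rz":0},{"x":0,"y":0,"z":-0.9,"rx":0,"ry":0,"rz":0},{"x":0,"y":0,"z":-0.6,"rx":0,"ry":0,"rz":-0.9},{"x":0,"y":0,"z":0,"rx":0,"ry":0,"rz":-0.9},{"x":0,"y":0,"z":0,"rx":0,"ry":0,"rz":-0.9},{"x":0,"y":0,"z":0,"rx":0,"ry":0,"rz":-0.9},{"x":0,"y":0,"z":0,"rx":0,"ry":0,"rz":-0.9}]' --jaw -0.2

```text
t: 14.27
eef_pos: [661.5, -30.0, 139.7]
tcp_rot: [3.141, 0.001, 2.615]
ft_force: [-0.3, 0.4, -1.5]
opening: 0.598
grip_force: 0.0
```

Call:
step_arm --plan '[{"x":0,"y":0,"z":0,"rx":0,"ry":0,"rz":-0.95},{"x":0,"y":0,"z":0,"rx":0,"ry":0,"rz":-0.95},{"x":0,"y":0,"z":0,"rx":0,"ry":0,"rz":-0.95},{"x":0,"y":0,"z":0,"rx":0,"ry":0,"rz":-0.95},{"x":0,"y":0,"z":0,"rx":0,"ry":0,"rz":-0.95},{"x":0.4,"y":0,"z":0,"rx":0,"ry":0,"rz":-0.95},{"x":0.8,"y":0,"z":0,"rx":0,"ry":0,"rz":-0.95},{"x":0.9,"y":0,"z":0,"rx":0,"ry":0,"rz":-0.95},{"x":0.7,"y":0,"z":0,"rx":0,"ry":0,"rz":-0.95},{"x":0.4,"y":0,"z":0,"rx":0,"ry":0,"rz":-0.1}]'

```text
t: 15.1
eef_pos: [581.1, -40.4, 139.5]
tcp_rot: [3.142, 0.0, -2.803]
ft_force: [0.0, -0.6, 0.3]
opening: 0.598
grip_force: 0.0
```

Run:
```python
from h import *; from cell import *
c=read_camera("top"); cv2.imwrite("pics/top2.png",cv2.resize(c["image"][140:340,320:460,::-1],None,fx=3,fy=3))
P=cloud(c);I=c["image"].astype(int)
s=state(); print(s["eef_pos"],s["joints"][5],s["tcp_rot"],s["ft_force"],s["moment"])
plan(s,[585.1,-54.2,47.3],-2.813,1)
```

```text
[580.57190083 -40.81019392 139.49851033] -2.0876241349153033 [ 3.14147822e+00 -3.47638080e-04 -2.80832123e+00] [ 0.69431678 -0.04338333  0.43627074] [ 0.06868616 -0.01730126 -0.04625685]
dist/row 9.327569831769884
[{"x":0.00,"y":-0.06,"z":0.37,"rx":0.00,"ry":-0.00,"rz":0.05},{"x":0.00,"y":-0.06,"z":0.37,"rx":0.00,"ry":-0.00,"rz":0.00},{"x":0.00,"y":-0.06,"z":0.37,"rx":0.00,"ry":-0.00,"rz":0.00},{"x":0.00,"y":-0.06,"z":0.37,"rx":0.00,"ry":-0.00,"rz":0.00},{"x":0.00,"y":-0.06,"z":0.37,"rx":0.00,"ry":-0.00,"rz":0.00},{"x":0.00,"y":-0.06,"z":0.37,"rx":0.00,"ry":-0.00,"rz":0.00},{"x":0.00,"y":-0.06,"z":0.37,"rx":0.00,"ry":-0.00,"rz":0.00},{"x":0.00,"y":-0.06,"z":0.37,"rx":0.00,"ry":-0.00,"rz":0.00},{"x":0.00,"y":-0.06,"z":0.37,"rx":0.00,"ry":-0.00,"rz":0.00},{"x":0.00,"y":-0.06,"z":0.37,"rx":0.00,"ry":-0.00,"rz":0.00}]
```

Call:
step_arm --plan '[{"x":0,"y":-0.16,"z":0.2,"rx":0,"ry":0,"rz":0},{"x":0,"y":-0.2,"z":0.4,"rx":0,"ry":0,"rz":0},{"x":0,"y":-0.2,"z":0.5,"rx":0,"ry":0,"rz":0},{"x":0,"y":0,"z":0.5,"rx":0,"ry":0,"rz":0},{"x":0,"y":0,"z":0.5,"rx":0,"ry":0,"rz":0},{"x":0,"y":0,"z":0.5,"rx":0,"ry":0,"rz":0},{"x":0,"y":0,"z":0.5,"rx":0,"ry":0,"rz":0},{"x":0,"y":0,"z":0.4,"rx":0,"ry":0,"rz":0},{"x":0,"y":0,"z":0.19,"rx":0,"ry":0,"rz":0},{"x":0,"y":0,"z":0,"rx":0,"ry":0,"rz":0}]'

```text
t: 15.98
eef_pos: [586.9, -53.6, 44.4]
tcp_rot: [3.14, -0.002, -2.809]
ft_force: [0.3, -0.2, -0.0]
opening: 0.601
grip_force: 0.0
```

Call:
step_arm --plan '[{"x":0,"y":0,"z":0,"rx":0,"ry":0,"rz":0},{"x":0,"y":0,"z":0,"rx":0,"ry":0,"rz":0},{"x":0,"y":0,"z":0,"rx":0,"ry":0,"rz":0},{"x":0,"y":0,"z":0,"rx":0,"ry":0,"rz":0},{"x":0,"y":0,"z":0,"rx":0,"ry":0,"rz":0},{"x":0,"y":0,"z":0,"rx":0,"ry":0,"rz":0},{"x":0,"y":0,"z":0,"rx":0,"ry":0,"rz":0},{"x":0,"y":0,"z":0,"rx":0,"ry":0,"rz":0},{"x":0,"y":0,"z":0,"rx":0,"ry":0,"rz":0},{"x":0,"y":0,"z":0,"rx":0,"ry":0,"rz":0}]' --jaw 1

```text
t: 16.82
eef_pos: [587.4, -53.6, 46.6]
tcp_rot: [-3.141, 0.0, -2.808]
ft_force: [-1.2, -0.0, 6.1]
opening: 0.246
grip_force: 30.0
```

Call:
step_arm --plan '[{"x":0.04,"y":0,"z":0,"rx":0,"ry":0,"rz":0},{"x":0.04,"y":0,"z":0,"rx":0,"ry":0,"rz":0},{"x":0.04,"y":0,"z":0,"rx":0,"ry":0,"rz":0},{"x":0.04,"y":0,"z":0,"rx":0,"ry":0,"rz":0},{"x":0.04,"y":0,"z":0,"rx":0,"ry":0,"rz":0},{"x":0.04,"y":0,"z":0,"rx":0,"ry":0,"rz":0},{"x":0.04,"y":0,"z":0,"rx":0,"ry":0,"rz":0},{"x":0.04,"y":0,"z":0,"rx":0,"ry":0,"rz":0},{"x":0.04,"y":0,"z":0,"rx":0,"ry":0,"rz":0},{"x":0.04,"y":0,"z":0,"rx":0,"ry":0,"rz":0}]'

```text
t: 17.65
eef_pos: [578.3, -56.9, 46.6]
tcp_rot: [-3.141, 0.002, -2.808]
ft_force: [2.8, 1.4, 5.1]
opening: 0.25
grip_force: 30.0
```

View pics/top2.png

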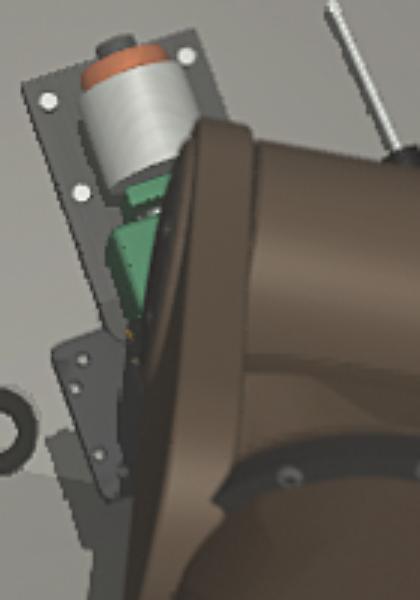

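Call:
step_arm --plan '[{"x":0,"y":0,"z":-0.04,"rx":0,"ry":0,"rz":0},{"x":0,"y":0,"z":0,"rx":0,"ry":0,"rz":0},{"x":0,"y":0,"z":0,"rx":0,"ry":0,"rz":0},{"x":0.03,"y":0,"z":0,"rx":0,"ry":0,"rz":0},{"x":0.03,"y":0,"z":0,"rx":0,"ry":0,"rz":0},{"x":0.03,"y":0,"z":0,"rx":0,"ry":0,"rz":0},{"x":0.03,"y":0,"z":0,"rx":0,"ry":0,"rz":0},{"x":0.03,"y":0,"z":0,"rx":0,"ry":0,"rz":0},{"x":0.03,"y":0,"z":0,"rx":0,"ry":0,"rz":0},{"x":0.03,"y":0,"z":0,"rx":0,"ry":0,"rz":0}]'

```text
t: 18.48
eef_pos: [572.7, -58.6, 47.3]
tcp_rot: [3.142, 0.0, -2.808]
ft_force: [0.1, -0.7, -0.1]
opening: 0.254
grip_force: 30.0
```

Call:
step_arm --plan '[{"x":-0.05,"y":0,"z":0,"rx":0,"ry":0,"rz":0},{"x":-0.05,"y":0,"z":0,"rx":0,"ry":0,"rz":0},{"x":-0.05,"y":0,"z":0,"rx":0,"ry":0,"rz":0},{"x":-0.03,"y":0,"z":0,"rx":0,"ry":0,"rz":0},{"x":-0.03,"y":0,"z":0,"rx":0,"ry":0,"rz":0},{"x":-0.03,"y":0,"z":0,"rx":0,"ry":0,"rz":0},{"x":-0.03,"y":0,"z":0,"rx":0,"ry":0,"rz":0},{"x":-0.03,"y":0,"z":0,"rx":0,"ry":0,"rz":0},{"x":-0.03,"y":0,"z":0,"rx":0,"ry":0,"rz":0},{"x":-0.03,"y":0,"z":0,"rx":0,"ry":0,"rz":0}]'

```text
t: 19.32
eef_pos: [581.4, -55.6, 47.3]
tcp_rot: [3.142, 0.0, -2.808]
ft_force: [-0.8, -0.1, -0.7]
opening: 0.252
grip_force: 30.0
```

Call:
step_arm --plan '[{"x":-0.06,"y":0,"z":0,"rx":0,"ry":0,"rz":0},{"x":-0.06,"y":0,"z":0,"rx":0,"ry":0,"rz":0},{"x":-0.05,"y":0,"z":0,"rx":0,"ry":0,"rz":0},{"x":-0.04,"y":0,"z":0,"rx":0,"ry":0,"rz":0},{"x":-0.03,"y":0,"z":0,"rx":0,"ry":0,"rz":0},{"x":-0.02,"y":0,"z":0,"rx":0,"ry":0,"rz":0},{"x":-0.02,"y":0,"z":0,"rx":0,"ry":0,"rz":0},{"x":0,"y":0,"z":0,"rx":0,"ry":0,"rz":0},{"x":0,"y":0,"z":0,"rx":0,"ry":0,"rz":0},{"x":0,"y":0,"z":0,"rx":0,"ry":0,"rz":0}]'

```text
t: 20.15
eef_pos: [587.5, -53.3, 47.2]
tcp_rot: [3.141, -0.001, -2.808]
ft_force: [-3.6, -1.7, -0.6]
opening: 0.25
grip_force: 30.0
```

Call:
step_arm --plan '[{"x":0,"y":0,"z":0,"rx":0,"ry":0,"rz":0},{"x":0,"y":0,"z":0,"rx":0,"ry":0,"rz":0},{"x":0,"y":0,"z":0,"rx":0,"ry":0,"rz":0},{"x":0,"y":0,"z":0,"rx":0,"ry":0,"rz":0},{"x":0,"y":0,"z":-0.4,"rx":0,"ry":0,"rz":0},{"x":0,"y":0,"z":-0.7,"rx":0,"ry":0,"rz":0},{"x":0,"y":0,"z":-0.8,"rx":0,"ry":0,"rz":0},{"x":0,"y":0,"z":-0.8,"rx":0,"ry":0,"rz":0},{"x":0,"y":0,"z":-0.8,"rx":0,"ry":0,"rz":0},{"x":0,"y":0,"z":-0.3,"rx":0,"ry":0,"rz":0}]' --jaw -0.2

```text
t: 20.98
eef_pos: [588.9, -53.4, 145.6]
tcp_rot: [-3.14, 0.004, -2.808]
ft_force: [0.4, -0.2, 0.3]
opening: 0.597
grip_force: 0.0
```

Call:
step_arm --plan '[{"x":-0.4,"y":-0.08,"z":0,"rx":0,"ry":0,"rz":0},{"x":-0.8,"y":0,"z":0,"rx":0,"ry":0,"rz":0},{"x":-0.9,"y":0,"z":0,"rx":0,"ry":0,"rz":0},{"x":-0.7,"y":0,"z":0,"rx":0,"ry":0,"rz":0},{"x":-0.31,"y":0,"z":0,"rx":0,"ry":0,"rz":0},{"x":0,"y":0,"z":0,"rx":0,"ry":0,"rz":0.9},{"x":0,"y":0,"z":0,"rx":0,"ry":0,"rz":0.95},{"x":0,"y":0,"z":0,"rx":0,"ry":0,"rz":0.95},{"x":0,"y":0,"z":0,"rx":0,"ry":0,"rz":0.95},{"x":0,"y":0,"z":0,"rx":0,"ry":0,"rz":0.95}]'

```text
t: 21.82
eef_pos: [661.5, -29.9, 142.1]
tcp_rot: [3.142, -0.001, 3.0]
ft_force: [-0.7, 0.5, -0.7]
opening: 0.598
grip_force: 0.0
```

Run:
```python
from h import *; from cell import *
s=state(); print(s["eef_pos"],s["tcp_rot"])
plan(s,[661.6,-30.2,88.6],2.162,1)
```

```text
[661.5049455  -29.86093576 142.07066076] [ 3.14153764e+00 -6.71742196e-04  3.00007512e+00]
dist/row 5.347182026359477
[{"x":-0.00,"y":-0.00,"z":0.21,"rx":-0.00,"ry":-0.00,"rz":0.93},{"x":-0.00,"y":-0.00,"z":0.21,"rx":-0.00,"ry":-0.00,"rz":0.93},{"x":-0.00,"y":-0.00,"z":0.21,"rx":-0.00,"ry":-0.00,"rz":0.93},{"x":-0.00,"y":-0.00,"z":0.21,"rx":-0.00,"ry":-0.00,"rz":0.93},{"x":-0.00,"y":-0.00,"z":0.21,"rx":-0.00,"ry":-0.00,"rz":0.93},{"x":-0.00,"y":-0.00,"z":0.21,"rx":-0.00,"ry":-0.00,"rz":0.93},{"x":-0.00,"y":-0.00,"z":0.21,"rx":-0.00,"ry":-0.00,"rz":0.93},{"x":-0.00,"y":-0.00,"z":0.21,"rx":-0.00,"ry":-0.00,"rz":0.93},{"x":-0.00,"y":-0.00,"z":0.21,"rx":-0.00,"ry":-0.00,"rz":0.93},{"x":-0.00,"y":-0.00,"z":0.21,"rx":-0.00,"ry":-0.00,"rz":0.00}]
```

Call:
step_arm --plan '[{"x":0,"y":-0.01,"z":0,"rx":0,"ry":0,"rz":0.95},{"x":0,"y":0,"z":0.1,"rx":0,"ry":0,"rz":0.95},{"x":0,"y":0,"z":0.2,"rx":0,"ry":0,"rz":0.95},{"x":0,"y":0,"z":0.3,"rx":0,"ry":0,"rz":0.95},{"x":0,"y":0,"z":0.3,"rx":0,"ry":0,"rz":0.95},{"x":0,"y":0,"z":0.3,"rx":0,"ry":0,"rz":0.95},{"x":0,"y":0,"z":0.3,"rx":0,"ry":0,"rz":0.95},{"x":0,"y":0,"z":0.3,"rx":0,"ry":0,"rz":0.95},{"x":0,"y":0,"z":0.3,"rx":0,"ry":0,"rz":0.8},{"x":0,"y":0,"z":0.04,"rx":0,"ry":0,"rz":0}]'

```text
t: 22.65
eef_pos: [661.0, -30.1, 87.4]
tcp_rot: [-3.14, -0.002, 2.161]
ft_force: [-0.7, -0.4, 0.0]
opening: 0.597
grip_force: 0.0
```

Call:
step_arm --plan '[{"x":0,"y":0,"z":0,"rx":0,"ry":0,"rz":0},{"x":0,"y":0,"z":0,"rx":0,"ry":0,"rz":0},{"x":0,"y":0,"z":0,"rx":0,"ry":0,"rz":0},{"x":0,"y":0,"z":0,"rx":0,"ry":0,"rz":0},{"x":0,"y":0,"z":0,"rx":0,"ry":0,"rz":0},{"x":0,"y":0,"z":0,"rx":0,"ry":0,"rz":0},{"x":0,"y":0,"z":0,"rx":0,"ry":0,"rz":0},{"x":0,"y":0,"z":0,"rx":0,"ry":0,"rz":0},{"x":0,"y":0,"z":0,"rx":0,"ry":0,"rz":0},{"x":0,"y":0,"z":0,"rx":0,"ry":0,"rz":0}]' --jaw 1

```text
t: 23.48
eef_pos: [661.8, -30.2, 88.9]
tcp_rot: [-3.141, -0.0, 2.165]
ft_force: [-3.6, -2.4, 3.2]
opening: 0.143
grip_force: 30.0
```

Call:
step_arm --plan '[{"x":0,"y":0,"z":0,"rx":0,"ry":0,"rz":0.3},{"x":0,"y":0,"z":0,"rx":0,"ry":0,"rz":0.6},{"x":0,"y":0,"z":0,"rx":0,"ry":0,"rz":0.6},{"x":0,"y":0,"z":0,"rx":0,"ry":0,"rz":0.6},{"x":0,"y":0,"z":0,"rx":0,"ry":0,"rz":0.6},{"x":0,"y":0,"z":0,"rx":0,"ry":0,"rz":0.6},{"x":0,"y":0,"z":0,"rx":0,"ry":0,"rz":0.6},{"x":0,"y":0,"z":0,"rx":0,"ry":0,"rz":0.6},{"x":0,"y":0,"z":0,"rx":0,"ry":0,"rz":0},{"x":0,"y":0,"z":0,"rx":0,"ry":0,"rz":0}]'

```text
t: 24.32
eef_pos: [661.8, -30.2, 88.9]
tcp_rot: [-3.141, -0.0, 1.717]
ft_force: [-4.7, -2.4, 4.0]
opening: 0.146
grip_force: 30.0
```

Call:
step_arm --plan '[{"x":0,"y":0,"z":0,"rx":0,"ry":0,"rz":0},{"x":0,"y":0,"z":0,"rx":0,"ry":0,"rz":0},{"x":0,"y":0,"z":0,"rx":0,"ry":0,"rz":0},{"x":0,"y":0,"z":-0.5,"rx":0,"ry":0,"rz":0},{"x":0,"y":0,"z":-0.9,"rx":0,"ry":0,"rz":0},{"x":0,"y":0,"z":-0.7,"rx":0,"ry":0,"rz":-0.95},{"x":0,"y":0,"z":0,"rx":0,"ry":0,"rz":-0.95},{"x":0,"y":0,"z":0,"rx":0,"ry":0,"rz":-0.95},{"x":0,"y":0,"z":0,"rx":0,"ry":0,"rz":-0.95},{"x":0,"y":0,"z":0,"rx":0,"ry":0,"rz":-0.95}]' --jaw -0.2

```text
t: 25.15
eef_pos: [662.3, -29.9, 142.4]
tcp_rot: [3.141, 0.001, 2.195]
ft_force: [-0.8, 0.2, -0.8]
opening: 0.598
grip_force: 0.0
```

Call:
step_arm --plan '[{"x":0,"y":0,"z":0,"rx":0,"ry":0,"rz":-0.95},{"x":0,"y":0,"z":0,"rx":0,"ry":0,"rz":-0.95},{"x":0,"y":0,"z":0,"rx":0,"ry":0,"rz":-0.95},{"x":0,"y":0,"z":0,"rx":0,"ry":0,"rz":-0.95},{"x":0.19,"y":-0.23,"z":0,"rx":0,"ry":0,"rz":-0.95},{"x":0.43,"y":-0.42,"z":0,"rx":0,"ry":0,"rz":-0.95},{"x":0.54,"y":-0.44,"z":0,"rx":0,"ry":0,"rz":-0.95},{"x":0.58,"y":-0.39,"z":0,"rx":0,"ry":0,"rz":-0.95},{"x":0.53,"y":-0.28,"z":0,"rx":0,"ry":0,"rz":-0.95},{"x":0.28,"y":-0.12,"z":0,"rx":0,"ry":0,"rz":-0.95}]'

```text
t: 25.98
eef_pos: [584.5, -54.0, 142.3]
tcp_rot: [3.142, 0.0, -3.138]
ft_force: [0.6, -0.9, 0.2]
opening: 0.599
grip_force: 0.0
```

Run:
```python
from h import *; from cell import *
s=state(); print(s["eef_pos"],s["tcp_rot"])
plan(s,[585.1,-54.0,48.3],3.472,1)
p=s["eef_pos"]; R=Ro.from_euler("xyz",[np.pi,0,3.472]); print("in final frame units",R.inv().apply(np.array([585.1,-54.0,48.3])-p)/25)
```

```text
[584.48854026 -53.98134874 142.25596075] [ 3.14153742e+00  3.85346013e-04 -3.13835789e+00]Traceback (most recent call last):
  File "<stdin>", line 3, in <module>
  File "h.py", line 26, in plan
    k=max(1,int(np.ceil(abs(w).max()/maxrz))); assert k<=n,k
                                                      ^^^^
AssertionError: 67
```

Call:
step_arm --plan '[{"x":0,"y":0,"z":0.2,"rx":0,"ry":0,"rz":-0.9},{"x":0,"y":0,"z":0.4,"rx":0,"ry":0,"rz":-0.9},{"x":0,"y":0,"z":0.4,"rx":0,"ry":0,"rz":-0.9},{"x":0,"y":0,"z":0.4,"rx":0,"ry":0,"rz":-0.6},{"x":0,"y":0,"z":0.5,"rx":0,"ry":0,"rz":0},{"x":0,"y":0,"z":0.5,"rx":0,"ry":0,"rz":0},{"x":0,"y":0,"z":0.5,"rx":0,"ry":0,"rz":0},{"x":0,"y":0,"z":0.5,"rx":0,"ry":0,"rz":0},{"x":0,"y":0,"z":0.25,"rx":0,"ry":0,"rz":0},{"x":0,"y":0,"z":0.1,"rx":0,"ry":0,"rz":0}]'

```text
t: 26.82
eef_pos: [585.7, -53.7, 47.2]
tcp_rot: [3.141, -0.0, -2.813]
ft_force: [0.5, -0.4, -0.0]
opening: 0.604
grip_force: 0.0
```

Call:
step_arm --plan '[{"x":0,"y":0,"z":0,"rx":0,"ry":0,"rz":0},{"x":0,"y":0,"z":0,"rx":0,"ry":0,"rz":0},{"x":0,"y":0,"z":0,"rx":0,"ry":0,"rz":0},{"x":0,"y":0,"z":0,"rx":0,"ry":0,"rz":0},{"x":0,"y":0,"z":0,"rx":0,"ry":0,"rz":0},{"x":0,"y":0,"z":0,"rx":0,"ry":0,"rz":0},{"x":0,"y":0,"z":0,"rx":0,"ry":0,"rz":0},{"x":0,"y":0,"z":0,"rx":0,"ry":0,"rz":0},{"x":0,"y":0,"z":0,"rx":0,"ry":0,"rz":0},{"x":0,"y":0,"z":0,"rx":0,"ry":0,"rz":0}]' --jaw 1

```text
t: 27.65
eef_pos: [585.8, -53.8, 47.9]
tcp_rot: [-3.141, 0.001, -2.813]
ft_force: [-1.3, -0.1, 5.5]
opening: 0.256
grip_force: 30.0
```

Call:
step_arm --plan '[{"x":0,"y":0,"z":-0.037,"rx":0,"ry":0,"rz":0},{"x":0,"y":0,"z":0,"rx":0,"ry":0,"rz":0},{"x":0.05,"y":0,"z":0,"rx":0,"ry":0,"rz":0},{"x":0.05,"y":0,"z":0,"rx":0,"ry":0,"rz":0},{"x":0.04,"y":0,"z":0,"rx":0,"ry":0,"rz":0},{"x":0.03,"y":0,"z":0,"rx":0,"ry":0,"rz":0},{"x":0.03,"y":0,"z":0,"rx":0,"ry":0,"rz":0},{"x":0.03,"y":0,"z":0,"rx":0,"ry":0,"rz":0},{"x":0.03,"y":0,"z":0,"rx":0,"ry":0,"rz":0},{"x":0.03,"y":0,"z":0,"rx":0,"ry":0,"rz":0}]'

```text
t: 28.48
eef_pos: [578.7, -56.1, 48.4]
tcp_rot: [3.141, 0.0, -2.813]
ft_force: [-0.1, -0.1, -2.4]
opening: 0.252
grip_force: 30.0
```

Call:
step_arm --plan '[{"x":-0.03,"y":0,"z":0,"rx":0,"ry":0,"rz":0},{"x":-0.03,"y":0,"z":0,"rx":0,"ry":0,"rz":0},{"x":-0.03,"y":0,"z":0,"rx":0,"ry":0,"rz":0},{"x":-0.03,"y":0,"z":0,"rx":0,"ry":0,"rz":0},{"x":-0.02,"y":0,"z":0,"rx":0,"ry":0,"rz":0},{"x":-0.02,"y":0,"z":0,"rx":0,"ry":0,"rz":0},{"x":-0.02,"y":0,"z":0,"rx":0,"ry":0,"rz":0},{"x":-0.02,"y":0,"z":0,"rx":0,"ry":0,"rz":0},{"x":-0.02,"y":0,"z":0,"rx":0,"ry":0,"rz":0},{"x":-0.02,"y":0,"z":0,"rx":0,"ry":0,"rz":0}]'

```text
t: 29.32
eef_pos: [584.5, -54.1, 48.4]
tcp_rot: [3.141, -0.0, -2.813]
ft_force: [0.0, -0.6, -2.2]
opening: 0.252
grip_force: 30.0
```

Call:
step_arm --plan '[{"x":-0.04,"y":0,"z":0.02,"rx":0,"ry":0,"rz":0},{"x":-0.03,"y":0,"z":0,"rx":0,"ry":0,"rz":0},{"x":-0.01,"y":0,"z":0,"rx":0,"ry":0,"rz":0},{"x":0,"y":0,"z":0,"rx":0,"ry":0,"rz":0},{"x":0,"y":0,"z":0,"rx":0,"ry":0,"rz":0},{"x":0,"y":0,"z":0,"rx":0,"ry":0,"rz":0},{"x":0,"y":0,"z":0,"rx":0,"ry":0,"rz":0},{"x":0,"y":0,"z":0,"rx":0,"ry":0,"rz":0},{"x":0,"y":0,"z":0,"rx":0,"ry":0,"rz":0},{"x":0,"y":0,"z":0,"rx":0,"ry":0,"rz":0}]'

```text
t: 30.15
eef_pos: [585.9, -53.6, 48.0]
tcp_rot: [3.141, -0.001, -2.813]
ft_force: [-4.1, -2.5, 1.0]
opening: 0.249
grip_force: 30.0
```

Call:
step_arm --plan '[{"x":0,"y":0,"z":0,"rx":0,"ry":0,"rz":0},{"x":0,"y":0,"z":0,"rx":0,"ry":0,"rz":0},{"x":0,"y":0,"z":0,"rx":0,"ry":0,"rz":0},{"x":0,"y":0,"z":0,"rx":0,"ry":0,"rz":0},{"x":0,"y":0,"z":-0.4,"rx":0,"ry":0,"rz":0},{"x":0,"y":0,"z":-0.7,"rx":0,"ry":0,"rz":0},{"x":0,"y":0,"z":-0.8,"rx":0,"ry":0,"rz":0},{"x":0,"y":0,"z":-0.8,"rx":0,"ry":0,"rz":0},{"x":0,"y":0,"z":-0.8,"rx":0,"ry":0,"rz":0.9},{"x":0,"y":0,"z":-0.3,"rx":0,"ry":0,"rz":0.95}]' --jaw -0.2

```text
t: 30.98
eef_pos: [587.3, -53.6, 146.4]
tcp_rot: [-3.14, 0.004, -3.002]
ft_force: [0.3, -0.7, -0.2]
opening: 0.598
grip_force: 0.0
```

Run:
```python
from h import *; from cell import *
s=state(); print(s["eef_pos"],s["tcp_rot"])
# 2 calls: translate + rotate by 0.095/row; print rows
y=-2.813+2*np.pi-0.185; p=s["eef_pos"][:2]; d=(np.array([661.9,-30.2])-p)/25
prof=[.05,.15,.2,.2,.2,.15,.05]
for i in range(7):
    v=d*prof[i]; print("%.2f %.2f"%(v@[np.cos(y),np.sin(y)], v@[np.sin(y),-np.cos(y)])); y-=0.095
print("yaw after 10 rows",y-0.285,"left to 1.717:",(y-.285-1.717)/.1)
```

```text
[587.34885542 -53.63896404 146.44848608] [-3.14033958  0.00389336 -3.00210224]
-0.15 0.03
-0.45 0.12
-0.59 0.21
-0.56 0.27
-0.54 0.32
-0.38 0.28
-0.12 0.10
yaw after 10 rows 2.3351853071795845 left to 1.717: 6.181853071795844
```

Call:
step_arm --plan '[{"x":-0.15,"y":0.03,"z":0,"rx":0,"ry":0,"rz":0.95},{"x":-0.45,"y":0.12,"z":0,"rx":0,"ry":0,"rz":0.95},{"x":-0.59,"y":0.21,"z":0,"rx":0,"ry":0,"rz":0.95},{"x":-0.56,"y":0.27,"z":0,"rx":0,"ry":0,"rz":0.95},{"x":-0.54,"y":0.32,"z":0,"rx":0,"ry":0,"rz":0.95},{"x":-0.38,"y":0.28,"z":0,"rx":0,"ry":0,"rz":0.95},{"x":-0.12,"y":0.1,"z":0,"rx":0,"ry":0,"rz":0.95},{"x":0,"y":0,"z":0,"rx":0,"ry":0,"rz":0.95},{"x":0,"y":0,"z":0,"rx":0,"ry":0,"rz":0.95},{"x":0,"y":0,"z":0,"rx":0,"ry":0,"rz":0.95}]'

```text
t: 31.82
eef_pos: [661.0, -30.1, 143.7]
tcp_rot: [3.141, 0.0, 2.33]
ft_force: [-0.2, 0.3, 0.8]
opening: 0.598
grip_force: 0.0
```

Run:
```python
from h import *; from cell import *
s=state(); print(s["eef_pos"],s["tcp_rot"])
R=Ro.from_euler("xyz",[np.pi,0,s["tcp_rot"][2]]); print("units",R.inv().apply(np.array([661.9,-30.2,88.6])-s["eef_pos"])/25)
```

```text
[661.01716366 -30.14107352 143.68456461] [3.14118639e+00 3.31802297e-04 2.33029697e+00]
units [-0.0260247   0.02398563  2.20338258]
```

Call:
step_arm --plan '[{"x":-0.02,"y":0.02,"z":0.1,"rx":0,"ry":0,"rz":0.9},{"x":0,"y":0,"z":0.2,"rx":0,"ry":0,"rz":0.9},{"x":0,"y":0,"z":0.2,"rx":0,"ry":0,"rz":0.9},{"x":0,"y":0,"z":0.3,"rx":0,"ry":0,"rz":0.9},{"x":0,"y":0,"z":0.3,"rx":0,"ry":0,"rz":0.9},{"x":0,"y":0,"z":0.3,"rx":0,"ry":0,"rz":0.9},{"x":0,"y":0,"z":0.3,"rx":0,"ry":0,"rz":0.73},{"x":0,"y":0,"z":0.3,"rx":0,"ry":0,"rz":0},{"x":0,"y":0,"z":0.15,"rx":0,"ry":0,"rz":0},{"x":0,"y":0,"z":0,"rx":0,"ry":0,"rz":0}]'

```text
t: 32.65
eef_pos: [661.3, -30.2, 88.7]
tcp_rot: [-3.141, -0.0, 1.724]
ft_force: [-0.2, -0.4, 0.4]
opening: 0.6
grip_force: 0.0
```

Call:
step_arm --plan '[{"x":0,"y":0,"z":0,"rx":0,"ry":0,"rz":0},{"x":0,"y":0,"z":0,"rx":0,"ry":0,"rz":0},{"x":0,"y":0,"z":0,"rx":0,"ry":0,"rz":0},{"x":0,"y":0,"z":0,"rx":0,"ry":0,"rz":0},{"x":0,"y":0,"z":0,"rx":0,"ry":0,"rz":0},{"x":0,"y":0,"z":0,"rx":0,"ry":0,"rz":0},{"x":0,"y":0,"z":0,"rx":0,"ry":0,"rz":0},{"x":0,"y":0,"z":0,"rx":0,"ry":0,"rz":0},{"x":0,"y":0,"z":0,"rx":0,"ry":0,"rz":0},{"x":0,"y":0,"z":0,"rx":0,"ry":0,"rz":0}]' --jaw 1

```text
t: 33.48
eef_pos: [661.7, -30.3, 89.3]
tcp_rot: [3.141, -0.0, 1.722]
ft_force: [0.6, 0.2, -0.1]
opening: 0.143
grip_force: 30.0
```

Call:
step_arm --plan '[{"x":0,"y":0,"z":0,"rx":0,"ry":0,"rz":0.4},{"x":0,"y":0,"z":0,"rx":0,"ry":0,"rz":0.6},{"x":0,"y":0,"z":0,"rx":0,"ry":0,"rz":0.6},{"x":0,"y":0,"z":0,"rx":0,"ry":0,"rz":0.6},{"x":0,"y":0,"z":0,"rx":0,"ry":0,"rz":0.6},{"x":0,"y":0,"z":0,"rx":0,"ry":0,"rz":0.6},{"x":0,"y":0,"z":0,"rx":0,"ry":0,"rz":0.6},{"x":0,"y":0,"z":0,"rx":0,"ry":0,"rz":0.6},{"x":0,"y":0,"z":0,"rx":0,"ry":0,"rz":0.4},{"x":0,"y":0,"z":0,"rx":0,"ry":0,"rz":0}]'

```text
t: 34.32
eef_pos: [661.7, -30.3, 89.3]
tcp_rot: [3.141, -0.0, 1.22]
ft_force: [0.0, -0.5, 0.3]
opening: 0.144
grip_force: 30.0
```

Call:
step_arm --plan '[{"x":0,"y":0,"z":0,"rx":0,"ry":0,"rz":0},{"x":0,"y":0,"z":0,"rx":0,"ry":0,"rz":0},{"x":0,"y":0,"z":0,"rx":0,"ry":0,"rz":0},{"x":0,"y":0,"z":-0.5,"rx":0,"ry":0,"rz":0},{"x":0,"y":0,"z":-0.9,"rx":0,"ry":0,"rz":0},{"x":0,"y":0,"z":-0.7,"rx":0,"ry":0,"rz":-0.95},{"x":0,"y":0,"z":0,"rx":0,"ry":0,"rz":-0.95},{"x":0,"y":0,"z":0,"rx":0,"ry":0,"rz":-0.95},{"x":0,"y":0,"z":0,"rx":0,"ry":0,"rz":-0.95},{"x":0,"y":0,"z":0,"rx":0,"ry":0,"rz":-0.95}]' --jaw -0.2

```text
t: 35.15
eef_pos: [661.7, -30.3, 142.9]
tcp_rot: [3.141, 0.0, 1.702]
ft_force: [-0.8, 0.9, 0.1]
opening: 0.6
grip_force: 0.0
```

Run:
```python
from h import *; from cell import *
s=state(); print(s["eef_pos"],s["tcp_rot"],s["joints"][5])
y=s["tcp_rot"][2]; p=s["eef_pos"][:2]; d=(np.array([585.2,-53.9])-p)/25
prof=[0,0,0,.05,.15,.2,.2,.2,.15,.05]
for i in range(10):
    v=d*prof[i]; print("%.2f %.2f"%(v@[np.cos(y),np.sin(y)], v@[np.sin(y),-np.cos(y)])); y+=0.095
print("left",(3.472-y)/.1)
```

```text
[661.70090772 -30.31319122 142.89755945] [3.14074492e+00 1.61190999e-04 1.70196621e+00] -0.27668296497839595
0.00 0.00
0.00 0.00
0.00 0.00
0.02 -0.16
0.10 -0.47
0.19 -0.61
0.25 -0.59
0.31 -0.56
0.27 -0.40
0.10 -0.12
left 8.20033786938476
```

Call:
step_arm --plan '[{"x":0,"y":0,"z":0,"rx":0,"ry":0,"rz":-0.95},{"x":0,"y":0,"z":0,"rx":0,"ry":0,"rz":-0.95},{"x":0,"y":0,"z":0,"rx":0,"ry":0,"rz":-0.95},{"x":0.02,"y":-0.16,"z":0,"rx":0,"ry":0,"rz":-0.95},{"x":0.1,"y":-0.47,"z":0,"rx":0,"ry":0,"rz":-0.95},{"x":0.19,"y":-0.61,"z":0,"rx":0,"ry":0,"rz":-0.95},{"x":0.25,"y":-0.59,"z":0,"rx":0,"ry":0,"rz":-0.95},{"x":0.31,"y":-0.56,"z":0,"rx":0,"ry":0,"rz":-0.95},{"x":0.27,"y":-0.4,"z":0,"rx":0,"ry":0,"rz":-0.95},{"x":0.1,"y":-0.12,"z":0,"rx":0,"ry":0,"rz":-0.95}]'

```text
t: 35.98
eef_pos: [583.7, -53.8, 142.8]
tcp_rot: [-3.142, 0.0, 2.652]
ft_force: [0.5, -0.3, 0.1]
opening: 0.595
grip_force: 0.0
```

Call:
step_arm --plan '[{"x":0,"y":0,"z":0.1,"rx":0,"ry":0,"rz":-0.95},{"x":0,"y":0,"z":0.2,"rx":0,"ry":0,"rz":-0.95},{"x":0,"y":0,"z":0.3,"rx":0,"ry":0,"rz":-0.95},{"x":0,"y":0,"z":0.4,"rx":0,"ry":0,"rz":-0.95},{"x":0,"y":0,"z":0.4,"rx":0,"ry":0,"rz":-0.95},{"x":0,"y":0,"z":0.5,"rx":0,"ry":0,"rz":-0.95},{"x":0,"y":0,"z":0.5,"rx":0,"ry":0,"rz":-0.95},{"x":0,"y":0,"z":0.5,"rx":0,"ry":0,"rz":-0.95},{"x":0,"y":0,"z":0.5,"rx":0,"ry":0,"rz":-0.6},{"x":0,"y":0,"z":0.36,"rx":0,"ry":0,"rz":0}]'

```text
t: 36.82
eef_pos: [585.1, -53.4, 47.6]
tcp_rot: [3.142, 0.0, -2.813]
ft_force: [0.5, -0.1, -0.1]
opening: 0.602
grip_force: 0.0
```

Call:
step_arm --plan '[{"x":0,"y":0,"z":0,"rx":0,"ry":0,"rz":0},{"x":0,"y":0,"z":0,"rx":0,"ry":0,"rz":0},{"x":0,"y":0,"z":0,"rx":0,"ry":0,"rz":0},{"x":0,"y":0,"z":0,"rx":0,"ry":0,"rz":0},{"x":0,"y":0,"z":0,"rx":0,"ry":0,"rz":0},{"x":0,"y":0,"z":0,"rx":0,"ry":0,"rz":0},{"x":0,"y":0,"z":0,"rx":0,"ry":0,"rz":0},{"x":0,"y":0,"z":0,"rx":0,"ry":0,"rz":0},{"x":0,"y":0,"z":0,"rx":0,"ry":0,"rz":0},{"x":0,"y":0,"z":0,"rx":0,"ry":0,"rz":0}]' --jaw 1

```text
t: 37.65
eef_pos: [585.2, -53.4, 48.3]
tcp_rot: [-3.141, 0.001, -2.817]
ft_force: [-1.2, -0.5, 6.0]
opening: 0.247
grip_force: 30.0
```

Call:
step_arm --plan '[{"x":0,"y":0,"z":-0.032,"rx":0,"ry":0,"rz":0},{"x":0,"y":0,"z":0,"rx":0,"ry":0,"rz":0},{"x":0.05,"y":0,"z":0,"rx":0,"ry":0,"rz":0},{"x":0.05,"y":0,"z":0,"rx":0,"ry":0,"rz":0},{"x":0.04,"y":0,"z":0,"rx":0,"ry":0,"rz":0},{"x":0.03,"y":0,"z":0,"rx":0,"ry":0,"rz":0},{"x":0.03,"y":0,"z":0,"rx":0,"ry":0,"rz":0},{"x":0.03,"y":0,"z":0,"rx":0,"ry":0,"rz":0},{"x":0.03,"y":0,"z":0,"rx":0,"ry":0,"rz":0},{"x":0.03,"y":0,"z":0,"rx":0,"ry":0,"rz":0}]'

```text
t: 38.48
eef_pos: [578.1, -55.7, 48.5]
tcp_rot: [3.142, 0.0, -2.816]
ft_force: [4.5, 1.1, -3.8]
opening: 0.25
grip_force: 30.0
```

Call:
step_arm --plan '[{"x":-0.03,"y":0,"z":0,"rx":0,"ry":0,"rz":0},{"x":-0.03,"y":0,"z":0,"rx":0,"ry":0,"rz":0},{"x":-0.03,"y":0,"z":0,"rx":0,"ry":0,"rz":0},{"x":-0.03,"y":0,"z":0,"rx":0,"ry":0,"rz":0},{"x":-0.02,"y":0,"z":0,"rx":0,"ry":0,"rz":0},{"x":-0.02,"y":0,"z":0,"rx":0,"ry":0,"rz":0},{"x":-0.02,"y":0,"z":0,"rx":0,"ry":0,"rz":0},{"x":-0.02,"y":0,"z":0,"rx":0,"ry":0,"rz":0},{"x":-0.02,"y":0,"z":0,"rx":0,"ry":0,"rz":0},{"x":-0.02,"y":0,"z":0,"rx":0,"ry":0,"rz":0}]'

```text
t: 39.32
eef_pos: [582.0, -54.2, 48.4]
tcp_rot: [3.14, -0.004, -2.816]
ft_force: [-6.2, -5.9, 1.6]
opening: 0.25
grip_force: 30.0
```

Call:
step_arm --plan '[{"x":0.02,"y":0,"z":0.008,"rx":0,"ry":0,"rz":0},{"x":0.03,"y":0,"z":0,"rx":0,"ry":0,"rz":0},{"x":0.03,"y":0,"z":0,"rx":0,"ry":0,"rz":0},{"x":0.03,"y":0,"z":0,"rx":0,"ry":0,"rz":0},{"x":0.03,"y":0,"z":0,"rx":0,"ry":0,"rz":0},{"x":0.03,"y":0,"z":0,"rx":0,"ry":0,"rz":0},{"x":0.03,"y":0,"z":0,"rx":0,"ry":0,"rz":0},{"x":0.03,"y":0,"z":0,"rx":0,"ry":0,"rz":0},{"x":0.03,"y":0,"z":0,"rx":0,"ry":0,"rz":0},{"x":0.03,"y":0,"z":0,"rx":0,"ry":0,"rz":0}]'

```text
t: 40.15
eef_pos: [577.0, -56.1, 48.4]
tcp_rot: [-3.142, 0.0, -2.816]
ft_force: [3.4, 0.7, -3.1]
opening: 0.246
grip_force: 30.0
```

Run:
```python
from cell import *
s=state(); print(s["eef_pos"],s["tcp_rot"],s["ft_force"],s["moment"])
```

```text
[577.00190593 -56.12414368  48.35915011] [-3.14150292e+00  3.36500185e-04 -2.81638549e+00] [ 3.36619644  0.73848899 -3.1081044 ] [ 0.26931812 -0.67186402 -0.01801505]
```

Call:
step_arm --plan '[{"x":-0.03,"y":0,"z":0,"rx":0,"ry":0,"rz":0},{"x":-0.03,"y":0,"z":0,"rx":0,"ry":0,"rz":0},{"x":-0.03,"y":0,"z":0,"rx":0,"ry":0,"rz":0},{"x":-0.03,"y":0,"z":0,"rx":0,"ry":0,"rz":0},{"x":-0.02,"y":0,"z":0,"rx":0,"ry":0,"rz":0},{"x":-0.02,"y":0,"z":0,"rx":0,"ry":0,"rz":0},{"x":-0.02,"y":0,"z":0,"rx":0,"ry":0,"rz":0},{"x":-0.02,"y":0,"z":0,"rx":0,"ry":0,"rz":0},{"x":-0.02,"y":0,"z":0,"rx":0,"ry":0,"rz":0},{"x":-0.02,"y":0,"z":0,"rx":0,"ry":0,"rz":0}]'

```text
t: 40.98
eef_pos: [580.9, -54.7, 48.3]
tcp_rot: [3.14, -0.004, -2.816]
ft_force: [-7.7, -4.6, 3.3]
opening: 0.25
grip_force: 30.0
```

Call:
step_arm --plan '[{"x":0.03,"y":0,"z":0.01,"rx":0,"ry":0,"rz":0},{"x":0.03,"y":0,"z":0,"rx":0,"ry":0,"rz":0},{"x":0.03,"y":0,"z":0,"rx":0,"ry":0,"rz":0},{"x":0.03,"y":0,"z":0,"rx":0,"ry":0,"rz":0},{"x":0.03,"y":0,"z":0,"rx":0,"ry":0,"rz":0},{"x":0.02,"y":0,"z":0,"rx":0,"ry":0,"rz":0},{"x":0.02,"y":0,"z":0,"rx":0,"ry":0,"rz":0},{"x":0.02,"y":0,"z":0,"rx":0,"ry":0,"rz":0},{"x":0.02,"y":0,"z":0,"rx":0,"ry":0,"rz":0},{"x":0.02,"y":0,"z":0,"rx":0,"ry":0,"rz":0}]'

```text
t: 41.82
eef_pos: [577.6, -56.1, 48.3]
tcp_rot: [-3.141, 0.002, -2.816]
ft_force: [5.2, 1.9, -0.2]
opening: 0.251
grip_force: 30.0
```

Call:
step_arm --plan '[{"x":0.02,"y":0,"z":0,"rx":0,"ry":0,"rz":0},{"x":0.02,"y":0,"z":0,"rx":0,"ry":0,"rz":0},{"x":0.02,"y":0,"z":0,"rx":0,"ry":0,"rz":0},{"x":0.02,"y":0,"z":0,"rx":0,"ry":0,"rz":0},{"x":0.02,"y":0,"z":0,"rx":0,"ry":0,"rz":0},{"x":0.02,"y":0,"z":0,"rx":0,"ry":0,"rz":0},{"x":0.02,"y":0,"z":0,"rx":0,"ry":0,"rz":0},{"x":0.02,"y":0,"z":0,"rx":0,"ry":0,"rz":0},{"x":0.02,"y":0,"z":0,"rx":0,"ry":0,"rz":0},{"x":0.02,"y":0,"z":0,"rx":0,"ry":0,"rz":0}]'

```text
t: 42.65
eef_pos: [572.9, -57.8, 48.3]
tcp_rot: [-3.141, 0.002, -2.816]
ft_force: [5.6, 1.5, -0.4]
opening: 0.252
grip_force: 30.0
```

Call:
step_arm --plan '[{"x":-0.06,"y":0,"z":-0.01,"rx":0,"ry":0,"rz":0},{"x":-0.08,"y":0,"z":0,"rx":0,"ry":0,"rz":0},{"x":-0.08,"y":0,"z":0,"rx":0,"ry":0,"rz":0},{"x":-0.08,"y":0,"z":0,"rx":0,"ry":0,"rz":0},{"x":-0.08,"y":0,"z":0,"rx":0,"ry":0,"rz":0},{"x":-0.06,"y":0,"z":0,"rx":0,"ry":0,"rz":0},{"x":-0.04,"y":0,"z":0,"rx":0,"ry":0,"rz":0},{"x":-0.04,"y":0,"z":0,"rx":0,"ry":0,"rz":0},{"x":-0.04,"y":0,"z":0,"rx":0,"ry":0,"rz":0},{"x":-0.02,"y":0,"z":0,"rx":0,"ry":0,"rz":0}]'

```text
t: 43.48
eef_pos: [584.1, -53.5, 48.3]
tcp_rot: [3.141, -0.004, -2.816]
ft_force: [-8.2, -5.3, 6.7]
opening: 0.248
grip_force: 30.0
```

Call:
step_arm --plan '[{"x":0,"y":0,"z":0,"rx":0,"ry":0,"rz":0},{"x":0,"y":0,"z":0,"rx":0,"ry":0,"rz":0},{"x":0,"y":0,"z":0,"rx":0,"ry":0,"rz":0},{"x":0,"y":0,"z":0,"rx":0,"ry":0,"rz":0},{"x":0,"y":0,"z":-0.4,"rx":0,"ry":0,"rz":0},{"x":0,"y":0,"z":-0.7,"rx":0,"ry":0,"rz":0},{"x":0,"y":0,"z":-0.8,"rx":0,"ry":0,"rz":0},{"x":0,"y":0,"z":-0.8,"rx":0,"ry":0,"rz":0},{"x":0,"y":0,"z":-0.8,"rx":0,"ry":0,"rz":0.9},{"x":0,"y":0,"z":-0.3,"rx":0,"ry":0,"rz":0.95}]' --jaw -0.2

```text
t: 44.32
eef_pos: [586.6, -53.2, 146.8]
tcp_rot: [-3.14, 0.004, -3.005]
ft_force: [-0.3, -0.6, -0.5]
opening: 0.599
grip_force: 0.0
```

Run:
```python
from h import *; from cell import *
s=state(); print(s["eef_pos"],s["tcp_rot"])
y=s["tcp_rot"][2]; p=s["eef_pos"][:2]; d=(np.array([661.7,-30.3])-p)/25
prof=[.05,.15,.2,.2,.2,.15,.05]
for i in range(7):
    v=d*prof[i]; print("%.2f %.2f"%(v@[np.cos(y),np.sin(y)], v@[np.sin(y),-np.cos(y)])); y-=0.095
print("left to 1.22:",(y-.285-1.22)/.1%62.83)
```

```text
[586.59521622 -53.24852189 146.75602454] [-3.14040813  0.00362554 -3.00507227]
-0.16 0.03
-0.46 0.12
-0.59 0.22
-0.57 0.27
-0.54 0.32
-0.38 0.28
-0.12 0.10
left to 1.22: 11.079277282208437
```

Call:
step_arm --plan '[{"x":-0.16,"y":0.03,"z":0,"rx":0,"ry":0,"rz":1.0},{"x":-0.46,"y":0.12,"z":0,"rx":0,"ry":0,"rz":1.0},{"x":-0.58,"y":0.22,"z":0,"rx":0,"ry":0,"rz":1.0},{"x":-0.57,"y":0.28,"z":0,"rx":0,"ry":0,"rz":1.0},{"x":-0.53,"y":0.33,"z":0,"rx":0,"ry":0,"rz":1.0},{"x":-0.37,"y":0.29,"z":0,"rx":0,"ry":0,"rz":1.0},{"x":-0.12,"y":0.1,"z":0,"rx":0,"ry":0,"rz":1.0},{"x":0,"y":0,"z":0,"rx":0,"ry":0,"rz":1.0},{"x":0,"y":0,"z":0,"rx":0,"ry":0,"rz":1.0},{"x":0,"y":0,"z":0,"rx":0,"ry":0,"rz":1.0}]'

```text
t: 45.15
eef_pos: [660.9, -29.9, 143.9]
tcp_rot: [3.141, 0.0, 2.277]
ft_force: [0.8, -0.7, -0.3]
opening: 0.597
grip_force: 0.0
```

Run:
```python
from h import *; from cell import *
s=state(); print(s["eef_pos"],s["tcp_rot"])
R=Ro.from_euler("xyz",[np.pi,0,s["tcp_rot"][2]]); print("units",R.inv().apply(np.array([661.7,-30.3,89])-s["eef_pos"])/25,(s["tcp_rot"][2]-1.22)*10)
```

```text
[660.87846604 -29.92573365 143.94812177] [3.14142729e+00 5.60543099e-05 2.27711319e+00]
units [-0.03271725  0.01528303  2.19792487] 10.571131939489533
```

Call:
step_arm --plan '[{"x":-0.02,"y":0.01,"z":0,"rx":0,"ry":0,"rz":1.0},{"x":0,"y":0,"z":0.1,"rx":0,"ry":0,"rz":1.0},{"x":0,"y":0,"z":0.1,"rx":0,"ry":0,"rz":1.0},{"x":0,"y":0,"z":0.2,"rx":0,"ry":0,"rz":1.0},{"x":0,"y":0,"z":0.2,"rx":0,"ry":0,"rz":1.0},{"x":0,"y":0,"z":0.3,"rx":0,"ry":0,"rz":1.0},{"x":0,"y":0,"z":0.4,"rx":0,"ry":0,"rz":1.0},{"x":0,"y":0,"z":0.4,"rx":0,"ry":0,"rz":1.0},{"x":0,"y":0,"z":0.3,"rx":0,"ry":0,"rz":1.0},{"x":0,"y":0,"z":0.15,"rx":0,"ry":0,"rz":1.0}]'

```text
t: 45.98
eef_pos: [661.0, -30.2, 89.2]
tcp_rot: [-3.141, 0.0, 1.277]
ft_force: [0.5, -0.7, 0.3]
opening: 0.598
grip_force: 0.0
```

Call:
step_arm --plan '[{"x":0,"y":0,"z":0,"rx":0,"ry":0,"rz":0.55},{"x":0,"y":0,"z":0,"rx":0,"ry":0,"rz":0},{"x":0,"y":0,"z":0,"rx":0,"ry":0,"rz":0},{"x":0,"y":0,"z":0,"rx":0,"ry":0,"rz":0},{"x":0,"y":0,"z":0,"rx":0,"ry":0,"rz":0},{"x":0,"y":0,"z":0,"rx":0,"ry":0,"rz":0},{"x":0,"y":0,"z":0,"rx":0,"ry":0,"rz":0},{"x":0,"y":0,"z":0,"rx":0,"ry":0,"rz":0},{"x":0,"y":0,"z":0,"rx":0,"ry":0,"rz":0},{"x":0,"y":0,"z":0,"rx":0,"ry":0,"rz":0}]' --jaw 1

```text
t: 46.82
eef_pos: [661.6, -30.4, 89.7]
tcp_rot: [3.141, -0.0, 1.227]
ft_force: [1.1, 0.8, 1.1]
opening: 0.144
grip_force: 30.0
```

Call:
step_arm --plan '[{"x":0,"y":0,"z":0,"rx":0,"ry":0,"rz":-0.2},{"x":0,"y":0,"z":0,"rx":0,"ry":0,"rz":-0.3},{"x":0,"y":0,"z":0,"rx":0,"ry":0,"rz":-0.3},{"x":0,"y":0,"z":0,"rx":0,"ry":0,"rz":-0.3},{"x":0,"y":0,"z":0,"rx":0,"ry":0,"rz":-0.2},{"x":0,"y":0,"z":0,"rx":0,"ry":0,"rz":-0.03},{"x":0,"y":0,"z":0,"rx":0,"ry":0,"rz":0},{"x":0,"y":0,"z":0,"rx":0,"ry":0,"rz":0},{"x":0,"y":0,"z":0,"rx":0,"ry":0,"rz":0},{"x":0,"y":0,"z":0,"rx":0,"ry":0,"rz":0}]'

```text
t: 47.65
eef_pos: [661.6, -30.4, 89.7]
tcp_rot: [3.141, -0.0, 1.36]
ft_force: [3.8, -1.2, 1.2]
opening: 0.144
grip_force: 30.0
```

Call:
step_arm --plan '[{"x":0,"y":0,"z":0,"rx":0,"ry":0,"rz":0},{"x":0,"y":0,"z":0,"rx":0,"ry":0,"rz":0},{"x":0,"y":0,"z":0,"rx":0,"ry":0,"rz":0},{"x":0,"y":0,"z":-0.5,"rx":0,"ry":0,"rz":0},{"x":0,"y":0,"z":-0.9,"rx":0,"ry":0,"rz":0},{"x":0,"y":0,"z":-0.7,"rx":0,"ry":0,"rz":-0.95},{"x":0,"y":0,"z":0,"rx":0,"ry":0,"rz":-0.95},{"x":0,"y":0,"z":0,"rx":0,"ry":0,"rz":-0.95},{"x":0,"y":0,"z":0,"rx":0,"ry":0,"rz":-0.95},{"x":0,"y":0,"z":0,"rx":0,"ry":0,"rz":-0.95}]' --jaw -0.2

```text
t: 48.48
eef_pos: [661.3, -30.3, 143.1]
tcp_rot: [3.141, 0.0, 1.839]
ft_force: [-0.8, -0.3, -0.7]
opening: 0.601
grip_force: 0.0
```

Run:
```python
from h import *; from cell import *
s=state(); print(s["eef_pos"],s["tcp_rot"],s["joints"][5])
y=s["tcp_rot"][2]; p=s["eef_pos"][:2]; d=(np.array([584.8,-54.0])-p)/25
prof=[0,0,0,.05,.15,.2,.2,.2,.15,.05]
for i in range(10):
    v=d*prof[i]; print("%.2f %.2f"%(v@[np.cos(y),np.sin(y)], v@[np.sin(y),-np.cos(y)])); y+=0.095
print("left",(3.472-y)/.1)
```

```text
[661.26551994 -30.27859248 143.12297167] [3.14125342e+00 3.48471974e-06 1.83943106e+00] -0.41425224357545004
0.00 0.00
0.00 0.00
0.00 0.00
0.04 -0.16
0.16 -0.45
0.27 -0.58
0.33 -0.55
0.38 -0.52
0.32 -0.36
0.12 -0.11
left 6.825689420862711
```

Call:
step_arm --plan '[{"x":0,"y":0,"z":0,"rx":0,"ry":0,"rz":-0.95},{"x":0,"y":0,"z":0,"rx":0,"ry":0,"rz":-0.95},{"x":0,"y":0,"z":0,"rx":0,"ry":0,"rz":-0.95},{"x":0.04,"y":-0.16,"z":0,"rx":0,"ry":0,"rz":-0.95},{"x":0.16,"y":-0.45,"z":0,"rx":0,"ry":0,"rz":-0.95},{"x":0.27,"y":-0.58,"z":0,"rx":0,"ry":0,"rz":-0.95},{"x":0.33,"y":-0.55,"z":0,"rx":0,"ry":0,"rz":-0.95},{"x":0.38,"y":-0.52,"z":0,"rx":0,"ry":0,"rz":-0.95},{"x":0.32,"y":-0.36,"z":0,"rx":0,"ry":0,"rz":-0.95},{"x":0.12,"y":-0.11,"z":0,"rx":0,"ry":0,"rz":-0.95}]'

```text
t: 49.32
eef_pos: [583.1, -54.2, 143.0]
tcp_rot: [-3.142, -0.001, 2.789]
ft_force: [0.5, 0.6, -0.1]
opening: 0.603
grip_force: 0.0
```

Call:
step_arm --plan '[{"x":0,"y":0,"z":0.1,"rx":0,"ry":0,"rz":-0.95},{"x":0,"y":0,"z":0.2,"rx":0,"ry":0,"rz":-0.95},{"x":0,"y":0,"z":0.3,"rx":0,"ry":0,"rz":-0.95},{"x":0,"y":0,"z":0.4,"rx":0,"ry":0,"rz":-0.95},{"x":0,"y":0,"z":0.4,"rx":0,"ry":0,"rz":-0.95},{"x":0,"y":0,"z":0.5,"rx":0,"ry":0,"rz":-0.95},{"x":0,"y":0,"z":0.5,"rx":0,"ry":0,"rz":-0.95},{"x":0,"y":0,"z":0.5,"rx":0,"ry":0,"rz":-0.18},{"x":0,"y":0,"z":0.5,"rx":0,"ry":0,"rz":0},{"x":0,"y":0,"z":0.36,"rx":0,"ry":0,"rz":0}]'

```text
t: 50.15
eef_pos: [584.5, -53.9, 47.8]
tcp_rot: [3.141, -0.0, -2.815]
ft_force: [0.1, 1.2, 0.1]
opening: 0.6
grip_force: 0.0
```

Call:
step_arm --plan '[{"x":0,"y":0,"z":0,"rx":0,"ry":0,"rz":0},{"x":0,"y":0,"z":0,"rx":0,"ry":0,"rz":0},{"x":0,"y":0,"z":0,"rx":0,"ry":0,"rz":0},{"x":0,"y":0,"z":0,"rx":0,"ry":0,"rz":0},{"x":0,"y":0,"z":0,"rx":0,"ry":0,"rz":0},{"x":0,"y":0,"z":0,"rx":0,"ry":0,"rz":0},{"x":0,"y":0,"z":0,"rx":0,"ry":0,"rz":0},{"x":0,"y":0,"z":0,"rx":0,"ry":0,"rz":0},{"x":0,"y":0,"z":0,"rx":0,"ry":0,"rz":0},{"x":0,"y":0,"z":0,"rx":0,"ry":0,"rz":0}]' --jaw 1

```text
t: 50.98
eef_pos: [584.8, -54.0, 48.6]
tcp_rot: [-3.141, 0.001, -2.815]
ft_force: [-1.1, 0.2, 5.9]
opening: 0.253
grip_force: 30.0
```

Call:
step_arm --plan '[{"x":0,"y":0,"z":-0.025,"rx":0,"ry":0,"rz":0},{"x":0,"y":0,"z":0,"rx":0,"ry":0,"rz":0},{"x":0.05,"y":0,"z":0,"rx":0,"ry":0,"rz":0},{"x":0.05,"y":0,"z":0,"rx":0,"ry":0,"rz":0},{"x":0.04,"y":0,"z":0,"rx":0,"ry":0,"rz":0},{"x":0.03,"y":0,"z":0,"rx":0,"ry":0,"rz":0},{"x":0.03,"y":0,"z":0,"rx":0,"ry":0,"rz":0},{"x":0.02,"y":0,"z":0,"rx":0,"ry":0,"rz":0},{"x":0.02,"y":0,"z":0,"rx":0,"ry":0,"rz":0},{"x":0.02,"y":0,"z":0,"rx":0,"ry":0,"rz":0}]'

```text
t: 51.82
eef_pos: [578.4, -56.0, 48.7]
tcp_rot: [3.142, 0.0, -2.815]
ft_force: [2.5, 0.6, -1.1]
opening: 0.247
grip_force: 30.0
```

Call:
step_arm --plan '[{"x":0.02,"y":0,"z":0.004,"rx":0,"ry":0,"rz":0},{"x":0.02,"y":0,"z":0,"rx":0,"ry":0,"rz":0},{"x":0.02,"y":0,"z":0,"rx":0,"ry":0,"rz":0},{"x":0.02,"y":0,"z":0,"rx":0,"ry":0,"rz":0},{"x":0.02,"y":0,"z":0,"rx":0,"ry":0,"rz":0},{"x":0.02,"y":0,"z":0,"rx":0,"ry":0,"rz":0},{"x":0.02,"y":0,"z":0,"rx":0,"ry":0,"rz":0},{"x":0.02,"y":0,"z":0,"rx":0,"ry":0,"rz":0},{"x":0.02,"y":0,"z":0,"rx":0,"ry":0,"rz":0},{"x":0.02,"y":0,"z":0,"rx":0,"ry":0,"rz":0}]'

```text
t: 52.65
eef_pos: [573.7, -57.7, 48.6]
tcp_rot: [-3.142, 0.0, -2.815]
ft_force: [2.5, 1.4, -0.7]
opening: 0.245
grip_force: 30.0
```

Call:
step_arm --plan '[{"x":-0.04,"y":0,"z":0,"rx":0,"ry":0,"rz":0},{"x":-0.05,"y":0,"z":0,"rx":0,"ry":0,"rz":0},{"x":-0.05,"y":0,"z":0,"rx":0,"ry":0,"rz":0},{"x":-0.05,"y":0,"z":0,"rx":0,"ry":0,"rz":0},{"x":-0.04,"y":0,"z":0,"rx":0,"ry":0,"rz":0},{"x":-0.03,"y":0,"z":0,"rx":0,"ry":0,"rz":0},{"x":-0.02,"y":0,"z":0,"rx":0,"ry":0,"rz":0},{"x":-0.02,"y":0,"z":0,"rx":0,"ry":0,"rz":0},{"x":-0.02,"y":0,"z":0,"rx":0,"ry":0,"rz":0},{"x":-0.02,"y":0,"z":0,"rx":0,"ry":0,"rz":0}]'

```text
t: 53.48
eef_pos: [580.6, -55.0, 48.6]
tcp_rot: [3.141, -0.003, -2.815]
ft_force: [-4.0, -1.7, 5.9]
opening: 0.25
grip_force: 30.0
```

Call:
step_arm --plan '[{"x":-0.04,"y":0,"z":-0.02,"rx":0,"ry":0,"rz":0},{"x":-0.04,"y":0,"z":0,"rx":0,"ry":0,"rz":0},{"x":-0.04,"y":0,"z":0,"rx":0,"ry":0,"rz":0},{"x":-0.04,"y":0,"z":0,"rx":0,"ry":0,"rz":0},{"x":-0.03,"y":0,"z":0,"rx":0,"ry":0,"rz":0},{"x":-0.03,"y":0,"z":0,"rx":0,"ry":0,"rz":0},{"x":-0.03,"y":0,"z":0,"rx":0,"ry":0,"rz":0},{"x":0,"y":0,"z":0,"rx":0,"ry":0,"rz":0},{"x":0,"y":0,"z":0,"rx":0,"ry":0,"rz":0},{"x":0,"y":0,"z":0,"rx":0,"ry":0,"rz":0}]'

```text
t: 54.32
eef_pos: [585.8, -53.1, 48.8]
tcp_rot: [3.14, -0.004, -2.815]
ft_force: [-12.5, -5.2, 3.5]
opening: 0.248
grip_force: 30.0
```

Call:
step_arm --plan '[{"x":0.05,"y":0,"z":0,"rx":0,"ry":0,"rz":0},{"x":0,"y":0,"z":0,"rx":0,"ry":0,"rz":0},{"x":0,"y":0,"z":0,"rx":0,"ry":0,"rz":0},{"x":0,"y":0,"z":0,"rx":0,"ry":0,"rz":0},{"x":0,"y":0,"z":-0.4,"rx":0,"ry":0,"rz":0},{"x":0,"y":0,"z":-0.7,"rx":0,"ry":0,"rz":0},{"x":0,"y":0,"z":-0.8,"rx":0,"ry":0,"rz":0},{"x":0,"y":0,"z":-0.8,"rx":0,"ry":0,"rz":0},{"x":0,"y":0,"z":-0.8,"rx":0,"ry":0,"rz":0.95},{"x":0,"y":0,"z":-0.3,"rx":0,"ry":0,"rz":0.95}]' --jaw -0.2

```text
t: 55.15
eef_pos: [587.6, -53.4, 147.6]
tcp_rot: [-3.14, 0.004, -3.009]
ft_force: [0.9, 0.2, 0.1]
opening: 0.602
grip_force: 0.0
```

Run:
```python
from h import *; from cell import *
s=state(); print(s["eef_pos"],s["tcp_rot"])
y=s["tcp_rot"][2]; p=s["eef_pos"][:2]; d=(np.array([662.3,-30.3])-p)/25
prof=[.05,.15,.2,.2,.2,.15,.05]
for i in range(7):
    v=d*prof[i]; print("%.2f %.2f"%(v@[np.cos(y),np.sin(y)], v@[np.sin(y),-np.cos(y)])); y-=0.1
print("left to 1.36:",(y-.3-1.36)/.1%62.83)
```

```text
[587.59111855 -53.39179646 147.62287853] [-3.14032384  0.00408482 -3.00931602]
-0.15 0.03
-0.45 0.12
-0.58 0.22
-0.56 0.28
-0.53 0.34
-0.37 0.29
-0.11 0.11
left to 1.36: 9.136839849167885
```

Call:
step_arm --plan '[{"x":-0.15,"y":0.03,"z":0,"rx":0,"ry":0,"rz":1.0},{"x":-0.45,"y":0.12,"z":0,"rx":0,"ry":0,"rz":1.0},{"x":-0.58,"y":0.22,"z":0,"rx":0,"ry":0,"rz":1.0},{"x":-0.56,"y":0.28,"z":0,"rx":0,"ry":0,"rz":1.0},{"x":-0.53,"y":0.34,"z":0,"rx":0,"ry":0,"rz":1.0},{"x":-0.37,"y":0.29,"z":0,"rx":0,"ry":0,"rz":1.0},{"x":-0.11,"y":0.11,"z":0,"rx":0,"ry":0,"rz":1.0},{"x":0,"y":0,"z":0,"rx":0,"ry":0,"rz":1.0},{"x":0,"y":0,"z":0,"rx":0,"ry":0,"rz":1.0},{"x":0,"y":0,"z":0,"rx":0,"ry":0,"rz":1.0}]'

```text
t: 55.98
eef_pos: [661.2, -29.8, 144.8]
tcp_rot: [3.141, 0.0, 2.273]
ft_force: [-1.0, 0.8, 0.9]
opening: 0.601
grip_force: 0.0
```

Run:
```python
from h import *; from cell import *
s=state(); print(s["eef_pos"],s["tcp_rot"])
R=Ro.from_euler("xyz",[np.pi,0,s["tcp_rot"][2]]); print("units",R.inv().apply(np.array([661.6,-30.4,89])-s["eef_pos"])/25,(s["tcp_rot"][2]-1.36)*10)
```

```text
[661.16099095 -29.80986767 144.84016975] [3.14105183e+00 3.76313499e-04 2.27310482e+00]
units [-2.93628416e-02 -1.84383057e-03  2.23360679e+00] 9.131048200462926
```

Call:
step_arm --plan '[{"x":-0.03,"y":0,"z":0,"rx":0,"ry":0,"rz":1.0},{"x":0,"y":0,"z":0.1,"rx":0,"ry":0,"rz":1.0},{"x":0,"y":0,"z":0.1,"rx":0,"ry":0,"rz":1.0},{"x":0,"y":0,"z":0.2,"rx":0,"ry":0,"rz":1.0},{"x":0,"y":0,"z":0.2,"rx":0,"ry":0,"rz":1.0},{"x":0,"y":0,"z":0.3,"rx":0,"ry":0,"rz":1.0},{"x":0,"y":0,"z":0.4,"rx":0,"ry":0,"rz":1.0},{"x":0,"y":0,"z":0.4,"rx":0,"ry":0,"rz":1.0},{"x":0,"y":0,"z":0.3,"rx":0,"ry":0,"rz":1.0},{"x":0,"y":0,"z":0.15,"rx":0,"ry":0,"rz":0.1}]'

```text
t: 56.82
eef_pos: [661.3, -30.4, 90.1]
tcp_rot: [-3.141, -0.0, 1.363]
ft_force: [-1.2, -0.2, -0.1]
opening: 0.604
grip_force: 0.0
```

Call:
step_arm --plan '[{"x":0,"y":0,"z":0,"rx":0,"ry":0,"rz":0},{"x":0,"y":0,"z":0,"rx":0,"ry":0,"rz":0},{"x":0,"y":0,"z":0,"rx":0,"ry":0,"rz":0},{"x":0,"y":0,"z":0,"rx":0,"ry":0,"rz":0},{"x":0,"y":0,"z":0,"rx":0,"ry":0,"rz":0},{"x":0,"y":0,"z":0,"rx":0,"ry":0,"rz":0},{"x":0,"y":0,"z":0,"rx":0,"ry":0,"rz":0},{"x":0,"y":0,"z":0,"rx":0,"ry":0,"rz":0},{"x":0,"y":0,"z":0,"rx":0,"ry":0,"rz":0},{"x":0,"y":0,"z":0,"rx":0,"ry":0,"rz":0}]' --jaw 1

```text
t: 57.65
eef_pos: [661.6, -30.6, 90.5]
tcp_rot: [3.141, -0.0, 1.368]
ft_force: [0.7, -0.6, 1.5]
opening: 0.146
grip_force: 30.0
```

Call:
step_arm --plan '[{"x":0,"y":0,"z":0,"rx":0,"ry":0,"rz":0.15},{"x":0,"y":0,"z":0,"rx":0,"ry":0,"rz":0.2},{"x":0,"y":0,"z":0,"rx":0,"ry":0,"rz":0.2},{"x":0,"y":0,"z":0,"rx":0,"ry":0,"rz":0.2},{"x":0,"y":0,"z":0,"rx":0,"ry":0,"rz":0.2},{"x":0,"y":0,"z":0,"rx":0,"ry":0,"rz":0.03},{"x":0,"y":0,"z":0,"rx":0,"ry":0,"rz":0},{"x":0,"y":0,"z":0,"rx":0,"ry":0,"rz":0},{"x":0,"y":0,"z":0,"rx":0,"ry":0,"rz":0},{"x":0,"y":0,"z":0,"rx":0,"ry":0,"rz":0}]'

```text
t: 58.48
eef_pos: [661.6, -30.6, 90.5]
tcp_rot: [3.141, -0.0, 1.27]
ft_force: [0.9, -0.9, 4.2]
opening: 0.147
grip_force: 30.0
```

Call:
step_arm --plan '[{"x":0,"y":0,"z":0,"rx":0,"ry":0,"rz":0},{"x":0,"y":0,"z":0,"rx":0,"ry":0,"rz":0},{"x":0,"y":0,"z":0,"rx":0,"ry":0,"rz":0},{"x":0,"y":0,"z":0,"rx":0,"ry":0,"rz":0},{"x":0,"y":0,"z":-0.5,"rx":0,"ry":0,"rz":0},{"x":0,"y":0,"z":-0.8,"rx":0,"ry":0,"rz":0},{"x":0,"y":0,"z":-0.9,"rx":0,"ry":0,"rz":0},{"x":0,"y":0,"z":-0.9,"rx":0,"ry":0,"rz":0},{"x":0,"y":0,"z":-0.5,"rx":0,"ry":0,"rz":0},{"x":0,"y":0,"z":0,"rx":0,"ry":0,"rz":0}]' --jaw -0.2

```text
t: 59.32
eef_pos: [662.5, -30.7, 184.3]
tcp_rot: [3.136, -0.001, 1.27]
ft_force: [0.4, 0.5, 0.6]
opening: 0.601
grip_force: 0.0
```

Run:
```python
from h import *; from cell import *
c=read_camera("scene"); cv2.imwrite("pics/s3.png",cv2.resize(c["image"][220:390,190:380,::-1],None,fx=4,fy=3.5))
P=cloud(c);I=c["image"].astype(int)
m=np.zeros((480,640),bool);m[225:390,190:380]=1
t=m&(I.min(2)>100)&(abs(P[...,2]-78)<6)&(P[...,0]<640); 
if t.any(): print(t.sum(),cv2.minAreaRect(P[t][:,:2].astype(np.float32)),P[t].mean(0)[:2]-[518.3,-76.1], "expected ~+67,+22")
print(state()["t"])
```

```text
26 ((582.7120361328125, -52.72711944580078), (5.636785507202148, 23.944795608520508), 19.22134780883789) [63.27541647 26.0272087 ] expected ~+67,+22
59.3667
```

View pics/s3.png

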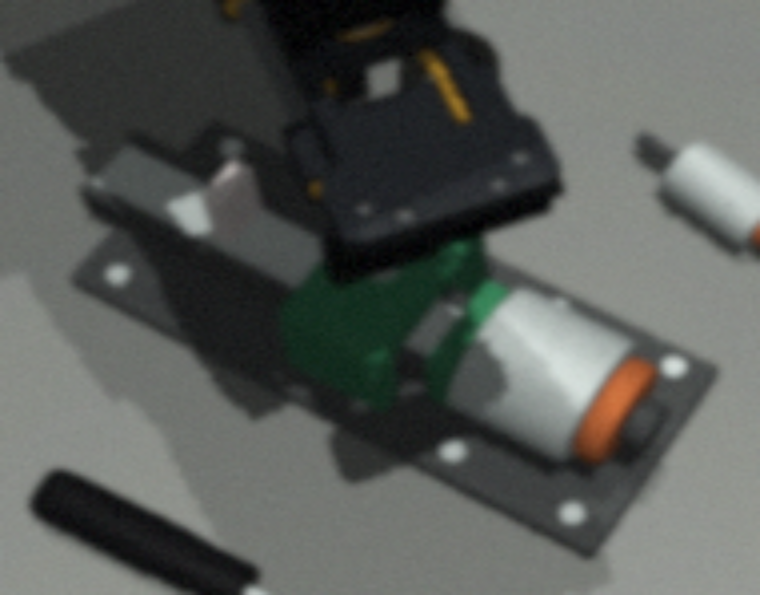

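The picture shows the tab at crop pixel (215,200), sliding position consistent with home. The gripper is raised clear of the knob, and the loose parts in view are where they were.

```bash
python3 -c "
from cell import *
print(job_done())"
```

```text
the job is handed in; nothing more can be done
None
```

I handed the job in at about 59 s with the gauge home against the stop and the arm clear; the final drag should be about 4 N, but I did not feel it after the last 0.1 rad clockwise turn (2.7 N just before it, about 5.6 N some 0.05 rad further on, where I had overshot and backed off).

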